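Sort guard-latch plungers by spring stiffness

TASK

These spring plungers from the grinder's guard latch need checking. Going along the clip strip from the left clip to the right one, push each plunger's pin at least half-way in, where it sits, to feel whether its spring is stiff or weak; then pull the plungers out of their clips and put every stiff one in the deep grey box and every weak one in the flat aluminium tray. Leave the tweezers and the two small loose stones where they are.

Things in the scene. Friction and masses are not known exactly. Their poses are not given: they have to be found in the camera images.
- plunger_1_center (a point): one of three spring plungers that look alike: square aluminium housing 24 x 24 x 35 mm, dark steel foot below, round spring pin (14 mm across) on top; 68 mm long. Point: on the axis, in the housing's middle; z runs from foot to pin, x and y square to the flats. Along z the foot's underside is at -37.5 mm, housing -17.5 to +17.5, free pin's end +30.5; the clip reaches up to -19.5 mm
- plunger_2_center (a point): one of three spring plungers that look alike: square aluminium housing 24 x 24 x 35 mm, dark steel foot below, round spring pin (14 mm across) on top; 68 mm long. Point: on the axis, in the housing's middle; z runs from foot to pin, x and y square to the flats. Along z the foot's underside is at -37.5 mm, housing -17.5 to +17.5, free pin's end +30.5; the clip reaches up to -19.5 mm
- plunger_3_center (a point): one of three spring plungers that look alike: square aluminium housing 24 x 24 x 35 mm, dark steel foot below, round spring pin (14 mm across) on top; 68 mm long. Point: on the axis, in the housing's middle; z runs from foot to pin, x and y square to the flats. Along z the foot's underside is at -37.5 mm, housing -17.5 to +17.5, free pin's end +30.5; the clip reaches up to -19.5 mm
- plunger_1: the same plunger 1; its origin is the centre of the underside of the foot, z along the plunger towards the pin; about 80 g. It starts in one of the three clips, square to the sloping seat. Plungers are mixed: any may be in any clip, and its looks do not tell whether it is stiff or weak
- plunger_2: the same plunger 2; its origin is the centre of the underside of the foot, z along the plunger towards the pin; about 80 g. It starts in one of the three clips, square to the sloping seat. Plungers are mixed: any may be in any clip, and its looks do not tell whether it is stiff or weak
- plunger_3: the same plunger 3; its origin is the centre of the underside of the foot, z along the plunger towards the pin; about 80 g. It starts in one of the three clips, square to the sloping seat. Plungers are mixed: any may be in any clip, and its looks do not tell whether it is stiff or weak
- pin_1 (a joint): how far the spring pin of plunger 1 is pushed in, m: 0 = free, 0.010 = fully in. A weak pin pushes back with 1 N at first and 3 N fully in, a stiff one with about 5.6 N at first and 13.6 N fully in.
- pin_2 (a joint): how far the spring pin of plunger 2 is pushed in, m: 0 = free, 0.010 = fully in. A weak pin pushes back with 1 N at first and 3 N fully in, a stiff one with about 5.6 N at first and 13.6 N fully in.
- pin_3 (a joint): how far the spring pin of plunger 3 is pushed in, m: 0 = free, 0.010 = fully in. A weak pin pushes back with 1 N at first and 3 N fully in, a stiff one with about 5.6 N at first and 13.6 N fully in.
- clip_strip: fixed metal stand, 78 mm deep, 160 mm long, with a row of three sprung clips on a seat that faces up, but leans 24 degrees from vertical towards its -x (the robot's side). Origin: on the worktop, 60 mm below the middle clip's seat; y along the row, +y its left end; z up. Each clip holds a plunger square to the seat and lets go when it is pulled straight out along its axis (5 to 15 N); free after 20 mm
- slot_left (a point): centre of the seat in the left clip of the strip, seen from the robot; the plunger's foot rests on this point. Clips are 48 mm apart. The axes of this point are those of clip_strip (not sloped).
- slot_middle (a point): centre of the seat in the middle clip of the strip, seen from the robot; the plunger's foot rests on this point. Clips are 48 mm apart. The axes of this point are those of clip_strip (not sloped).
- slot_right (a point): centre of the seat in the right clip of the strip, seen from the robot; the plunger's foot rests on this point. Clips are 48 mm apart. The axes of this point are those of clip_strip (not sloped).
- deep_box: fixed open grey plastic box for the STIFF plungers, 110 mm (x) x 114 mm (y) outside, 42 mm high, walls and floor 4 to 5 mm; origin: centre of its underside, on the worktop, z up
- flat_tray: fixed open aluminium tray for the WEAK plungers, longer and much lower than the box: 98 mm (x) x 150 mm (y) outside, 20 mm high, walls and floor 3 to 5 mm; origin: centre of its underside, on the worktop, z up
- tweezers: bystander: steel tweezers lying flat in front of the strip, 15 x 132 x 10 mm; origin: centre of the underside
- stone: bystander: small piece of pink rough stone in front of the box, 24 x 37 x 17 mm; origin: centre of the underside
- cabochon: bystander: small domed striped stone in front of the tray, 20 x 28 x 8 mm; origin: centre of the underside

How it is judged:
By the outcome, as a careful person would: the job done as asked, in the order asked, and still so for the second after the job is handed in, with the robot touching nothing.
It also fails if it takes over 72 s, if anything falls off the work surface, if the arm or the gripper's body presses on something with over 40 N, if the wrist force passes 120 N, or if a joint passes its speed limit or range.

ROBOT

A 6-joint arm with a two-finger parallel gripper is mounted at the origin on a cart in front of the work surface, level with it; the furniture and walls round the work are solid. World frame = base frame: x ahead of the robot, y to its left, z up, the work surface at z = 0. Lengths are in m, angles in degrees, forces in N, time in s.
With the tool pointing down it reaches from about 0.3 to 0.75 m from the base axis. Payload 8.5 kg.
Tool frame: the origin (TCP) lies on the mounting face of the last link; the fingertips stand 173 mm ahead of it and the grasp point (between the pads) lies 155 mm ahead of it; x points along the fingers, y is the direction in which the jaws open and shut, and the axes are right-handed (so a half turn about x gives the same grasp; the last joint's range is limited). The gripper opens to 85 mm and grips with 20 to 120 N. Pads are 22 mm wide; open, the fingers measure 114 mm over their backs; the gripper's body (76 mm by 85 mm) begins 54 mm behind the grasp point. The pads swing forward as they close: fully open they stand 13 mm farther back than shut.
Start: joints at [54.414, 21.807, 74.336, -0, 83.858, -12.336], TCP at [0.217, 0.505, 0.405] pointing down, gripper open.
Joint ranges: [-178.18, 178.18], [-50.72, 133.34], [12.68, 142.11], [-81.47, 261.47], [9.98, 163.14], [-165.26, 165.26]. Speed limits (degrees/s): [136.94, 136.94, 180, 180, 180, 180].

INTERFACE

Orientations are given as a 3x3 rotation matrix whose columns are the frame's x, y, z axes.
In Python, from station import ctrl gives the robot as it stands.
- The arm moves only by the shell command python3 -m crank 'ROWS'. ROWS is JSON, a list of rows, each an object of numbers: "tx", "ty", "tz": the shift along the tool's x, y, z in units of 40 mm (1.0 is 40 mm); "rx", "ry", "rz": the turn, a rotation vector about the tool's x, y, z in units of 6 degrees (1.0 is 6 degrees); "gripper": the opening, from 0 (shut) to 1 (fully open). In form: [{"tx": .., "ty": .., "tz": .., "rx": .., "ry": .., "rz": .., "gripper": ..}, ...]. A call has 1 to 5 rows; each row is the pose to reach, as a shift and turn from the pose measured when the call began, along the tool's axes at that moment; what a row does not reach only later rows make up. A row lasts 1/12 s, in which the tool goes at most 41.7 mm and 7.16 degrees, less where a joint would pass 70% of its speed; a pose out of reach is approached as far as the arm can. A call with a gripper value outside its range is refused whole. The fingers move at their own pace and stop on an object; the grip force is fixed at half the most. Time passes only in rows, so rows that repeat a pose let the fingers close. It gives the time, the measured TCP pose, the force and the opening at its end, in the units of the state.
- ctrl.observe(): the state, without advancing time (a new reading comes with each control period).
- ctrl.capture(name): name is "scene" or "top" or "wrist"; returns (picture, depth): 384x512x3 uint8, blue, green, red; 384x512 float32, m along the optical axis (not along the pixel's ray), 0 where there is no reading.
- ctrl.camera_model(name): a dict with "fx", "fy", "cx", "cy" (pixels), "T" (4x4, takes a point from camera to world coordinates). Camera axes: x right, y down, z forward; pixel columns grow to the right and rows downward; lengths in m; the calibration is good to about 2 mm. A picture is of the moment at which its call begins: read the wrist's pose just before it. camera_model takes no time and is no camera call; for the wrist camera it gives the pose at the moment of the call.
- ctrl.job_done(): hands the job in, once; it reports no verdict.
The state is a dict: "clock": time; "joint_pos": joint angles; "qvel": joint speeds; "joint_efforts": joint torques, N m; "ee_pos": TCP position; "orientation": TCP orientation; "contact_force": force on the tool from outside, world axes, zero at the start; "moment": the same for the moment, N m; "finger_gap": opening from 0.0 (shut) to 1.0 (fully open).
Only numpy, scipy, OpenCV 4.12 (cv2) and the standard library are available. Lean on these libraries where they do the work, as an engineer would, in place of code of your own. Each camera call takes 0.05 s, during which the arm holds its last target.

## Working session

There is one attempt and no reset: what is moved stays moved. The work goes in short steps, Python scripts to look and compute and a shell command to move; the robot and the scene stay as the last step left them, time stands still between calls to the robot, and variables do not carry over. Pictures are saved under pics/ and viewed, and the job is handed in when it is done.

```bash
ls; mkdir -p pics; python3 - <<'E'
from station import ctrl
import cv2,numpy as np
print(ctrl.observe())
for n in("scene","top","wrist"):
    p,d=ctrl.capture(n);m=ctrl.camera_model(n)
    cv2.imwrite(f"pics/{n}0.png",p);np.savez(f"{n}0.npz",p=p,d=d,**m)
    print(n,m)
E
```

```text
pics
{'clock': 0.0, 'joint_pos': array([ 5.44136547e+01,  2.18404934e+01,  7.43872769e+01,  8.46289875e-04,
        8.38579152e+01, -1.23353965e+01]), 'qvel': array([ 0.04472397,  0.06035316,  0.02807472, -0.01450732,  0.07290686,
        0.04866773]), 'joint_efforts': array([-8.47374722e-04, -4.48458552e+01, -2.31283361e+01, -1.65593242e-04,
        4.76016270e-03,  4.18957507e-05]), 'ee_pos': array([0.2170816 , 0.50528581, 0.40410139]), 'orientation': array([[-8.82214426e-04,  3.94759890e-01,  9.18783898e-01],
       [-1.20764840e-03,  9.18783165e-01, -3.94760735e-01],
       [-9.99998882e-01, -1.45783152e-03, -3.33832614e-04]]), 'contact_force': array([-0.40705241, -1.09317153,  0.07462028]), 'moment': array([-0.04480333,  0.03506789, -0.01709914]), 'finger_gap': 1.000556438519965}
scene {'fx': 362.83531133534785, 'fy': 362.83531133534785, 'cx': 255.4154264580804, 'cy': 196.43553145105184, 'T': array([[ 0.71981158, -0.42746978,  0.54693772, -0.04955692],
       [-0.69398137, -0.42479814,  0.58132297, -0.33899897],
       [-0.01615988, -0.7980076 , -0.60243068,  0.59492963],
      
[... 169 characters left out ...]
rray([[ 0.01378838, -0.9893739 ,  0.14473826,  0.27999882],
       [-0.99971432, -0.01081424,  0.02131512,  0.15954012],
       [-0.01952339, -0.14499081, -0.98924037,  1.01848059],
       [ 0.        ,  0.        ,  0.        ,  1.        ]])}
wrist {'fx': 265.1254493656386, 'fy': 265.1254493656386, 'cx': 251.15958090595313, 'cy': 186.57867788791356, 'T': array([[ 3.95572829e-01,  8.79547115e-01,  2.64422031e-01,
         1.49715419e-01],
       [ 9.18434501e-01, -3.78682143e-01, -1.14358655e-01,
         5.33704868e-01],
       [-4.51923503e-04,  2.88091492e-01, -9.57602782e-01,
         3.73737549e-01],
       [ 0.00000000e+00,  0.00000000e+00,  0.00000000e+00,
         1.00000000e+00]])}
```

View pics/scene0.png

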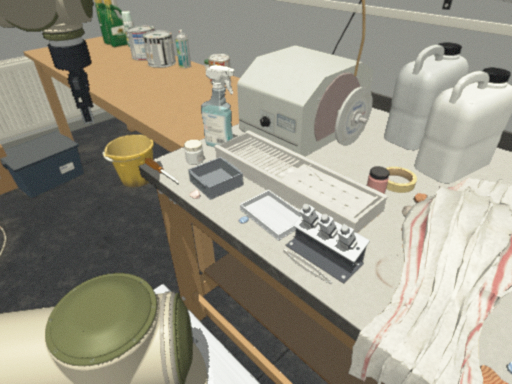

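View pics/top0.png

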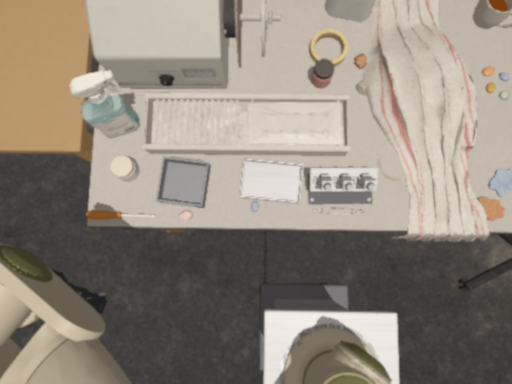

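View pics/wrist0.png

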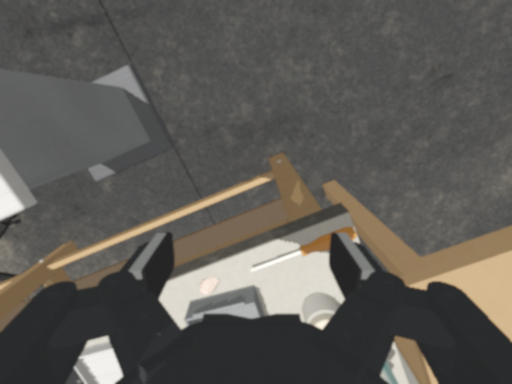

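```bash
python3 - <<'E'
import cv2
p=cv2.imread("pics/top0.png")
cv2.imwrite("pics/topc.png",cv2.resize(p[150:225,225:390],None,fx=4.8,fy=4.8,interpolation=cv2.INTER_CUBIC))
cv2.imwrite("pics/topc2.png",cv2.resize(p[140:235,150:310],None,fx=4.8,fy=4.8,interpolation=cv2.INTER_CUBIC))
p=cv2.imread("pics/scene0.png")
cv2.imwrite("pics/scc.png",cv2.resize(p[190:290,270:380],None,fx=6,fy=6,interpolation=cv2.INTER_CUBIC))
E
```

```text
(no output)
```

View pics/topc.png

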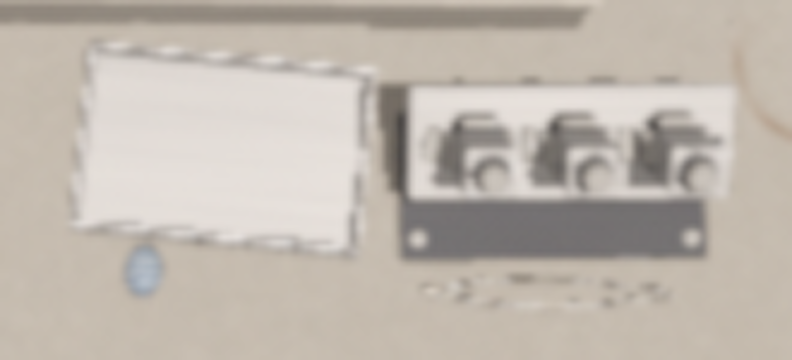

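View pics/topc2.png

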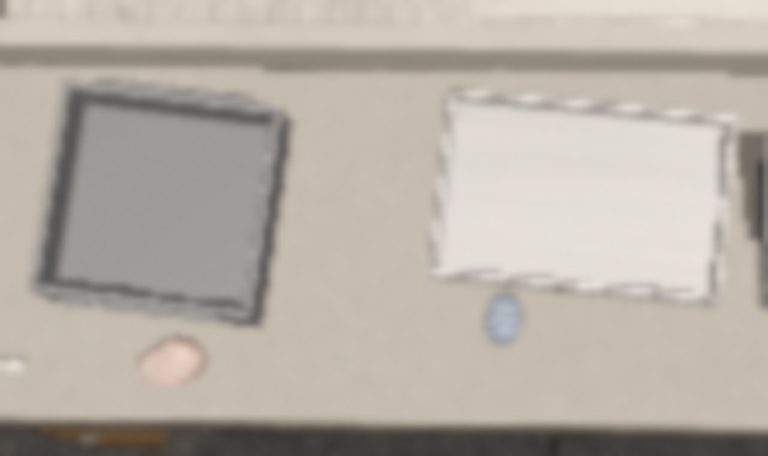

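View pics/scc.png

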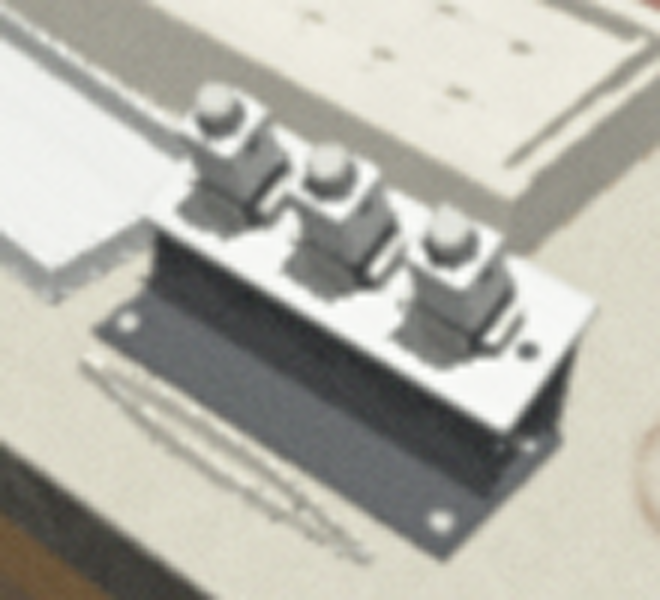

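```bash
cat > h.py <<'E'
import numpy as np
def load(n): return np.load(n+"0.npz") if isinstance(n,str) else n
def ray(m,u,v):
    d=np.array([(u-m['cx'])/m['fx'],(v-m['cy'])/m['fy'],1.]); T=m['T']
    return T[:3,3],T[:3,:3]@d
def dep(m,u,v,r=1):
    a=m['d'][int(round(v))-r:int(round(v))+r+1,int(round(u))-r:int(round(u))+r+1]
    o,d=ray(m,u,v); return o+d*np.median(a)
def plane(m,u,v,z):
    o,d=ray(m,u,v); return o+d*(z-o[2])/d[2]
def tri(m1,p1,m2,p2):
    o1,d1=ray(m1,*p1);o2,d2=ray(m2,*p2)
    s=np.linalg.lstsq(np.c_[d1,-d2],o2-o1,rcond=None)[0]
    a,b=o1+s[0]*d1,o2+s[1]*d2
    return (a+b)/2,np.linalg.norm(a-b)
E
python3 - <<'E'
from h import *
np.set_printoptions(precision=4,suppress=True)
t,s=load("top"),load("scene")
tp=[(225+a/4.8,150+b/4.8) for a,b in[(492,177),(594,177),(699,174)]]
sp=[(270+a/6,190+b/6) for a,b in[(216,103),(327,165),(449,233)]]
for a,b in zip(tp,sp): print("pin",tri(t,a,s,b),dep(t,*a),dep(s,*b))
T=lambda a,b:(225+a/4.8,150+b/4.8)
S=lambda a,b:(270+a/6,190+b/6)
for a,b in[((418,238),(128,322)),((691,238),(441,521))]: print("screw",tri(t,T(*a),s,S(*b)),plane(t,*T(*a),.004),plane(s,*S(*b),.004))
for q in [(402,258),(706,258)]: print("basecorner",plane(t,*T(*q),.003))
for q in [(95,322),(440,560)]: print("basecorner s",plane(s,*S(*q),.003))
for q in [(409,199),(725,197),(735,88),(410,87)]: print("plate",dep(t,*T(*q),0),)
U=lambda a,b:(150+a/4.8,140+b/4.8)
for q in [(448,92),(735,120),(715,300),(433,273)]: print("tray",plane(t,*U(*q),.02))
for q in [(68,90),(287,115),(260,322),(38,290)]: print("box",plane(t,*U(*q),.042))
print(plane(t,*U(172,362),.01),plane(t,*U(503,320),.004), plane(t,*T(545,290),.005))
# fence
for u,v in [(150,100),(345,100),(345,148),(150,148),(250,148),(250,60)]: print("grid",u,v,dep(t,u,v))
E
```

```text
pin (array([0.4342, 0.0214, 0.1156]), np.float64(0.0009743154632975069)) [0.4326 0.0228 0.1226] [0.4302 0.0178 0.12  ]
pin (array([ 0.4349, -0.0262,  0.1152]), np.float64(0.0014123683685057851)) [ 0.4329 -0.0239  0.1238] [ 0.4303 -0.0299  0.1204]
pin (array([ 0.4367, -0.0748,  0.1144]), np.float64(0.0006403323025521734)) [ 0.4351 -0.0725  0.1224] [ 0.4307 -0.0784  0.1206]
screw (array([0.4204, 0.0433, 0.0033]), np.float64(0.0003619179141168356)) [0.4202 0.0435 0.004 ] [0.42   0.0428 0.004 ]
screw (array([ 0.4221, -0.0984,  0.0049]), np.float64(0.0014717307379867987)) [ 0.4217 -0.0981  0.004 ] [ 0.4235 -0.0985  0.004 ]
basecorner [0.4097 0.0517 0.003 ]
basecorner [ 0.4115 -0.1059  0.003 ]
basecorner s [0.4119 0.0523 0.003 ]
basecorner s [ 0.4099 -0.1078  0.003 ]
plate [0.4391 0.0492 0.0142]
plate [ 0.444  -0.1171  0.001 ]
plate [ 0.4869 -0.1045  0.0712]
plate [ 0.5014  0.0468 -0.0001]
tray [0.5184 0.2167 0.02  ]
tray [0.5048 0.0671 0.02  ]
tray [0.4103 0.0776 0.02  ]
tray [0.4227 0.2227 0.02  ]
box [0.5124 0.4106 0.042 ]
box [0.5003 0.2975 0.042 ]
box [0.3937 0.3079 0.042 ]
box [0.4087 0.4209 0.042 ]
[0.3761 0.3578 0.01  ] [0.4007 0.1866 0.004 ] [ 0.3936 -0.0219  0.005 ]
grid 150 100 [0.6658 0.4553 0.0361]
grid 345 100 [ 0.6659 -0.0352  0.0435]
grid 345 148 [ 0.5405 -0.0312  0.0528]
grid 150 148 [0.5365 0.444  0.0524]
grid 250 148 [0.5381 0.199  0.0544]
grid 250 60 [0.7919 0.2051 0.0016]
```

```bash
cat >> h.py <<'E'
from scipy.spatial.transform import Rotation as Rn
YAW=1.2
def Rtool(yaw=None,lean=24.,flip=False):
    "jaw in slope direction; tool x = -plunger axis"
    yaw=YAW if yaw is None else yaw
    a=np.radians(lean);s,c=np.sin(a),np.cos(a)
    R=np.array([[s,0,-c],[c,0,s],[0,-1,0]]).T
    if flip: R=R@np.diag([1,-1,-1])
    return Rn.from_euler('z',yaw,degrees=True).as_matrix()@R
def ax(yaw=None,lean=24.): return -Rtool(yaw,lean)[:,0]
def go(R,p,ctrl):
    o=ctrl.observe();C=o['orientation']
    t=C.T@(np.asarray(p)-o['ee_pos'])/.04
    r=np.degrees(Rn.from_matrix(C.T@R).as_rotvec())/6
    print("t",t.round(3),"r",r.round(3),"clock",round(o['clock'],2),"pos",o['ee_pos'].round(4),"F",o['contact_force'].round(2),"gap",round(o['finger_gap'],3),"q",o['joint_pos'].round(0))
E
python3 - <<'E'
from h import *
from station import ctrl
p=np.array([.4315,-.027,.122])
go(Rtool(),p+ax()*.233,ctrl)
E
```

```text
t [  1.746 -11.09    8.022] r [10.758 -2.283  3.562] clock 0.15 pos [0.2171 0.5053 0.4043] F [0.08 1.23 0.31] gap 0.999 q [ 54.  22.  74.  -0.  84. -12.]
```

```bash
python3 -m crank '[{"tx":1.75,"ty":-11.1,"tz":8.0,"rx":10.76,"ry":-2.28,"rz":3.56,"gripper":0},{"tx":1.75,"ty":-11.1,"tz":8.0,"rx":10.76,"ry":-2.28,"rz":3.56,"gripper":0},{"tx":1.75,"ty":-11.1,"tz":8.0,"rx":10.76,"ry":-2.28,"rz":3.56,"gripper":0},{"tx":1.75,"ty":-11.1,"tz":8.0,"rx":10.76,"ry":-2.28,"rz":3.56,"gripper":0},{"tx":1.75,"ty":-11.1,"tz":8.0,"rx":10.76,"ry":-2.28,"rz":3.56,"gripper":0}]'
cat > g.py <<'E'
from h import *
from station import ctrl
import sys
# args: plunger y-index offset etc: x y z dist
p=np.array([float(v) for v in sys.argv[1:4]]);go(Rtool(),p+ax()*float(sys.argv[4]),ctrl)
E
python3 g.py .4315 -.027 .122 .233
```

```text
clock: 0.57
ee_pos: [0.2615, 0.3018, 0.3779]
orientation: [[0.215, 0.815, 0.538], [0.066, 0.537, -0.841], [-0.974, 0.217, 0.062]]
contact_force: [1.3, -0.0, -0.2]
finger_gap: 0.297
t [ 0.906 -3.144  7.898] r [ 5.156 -1.095  1.701] clock 0.57 pos [0.2615 0.3018 0.3779] F [ 1.31 -0.   -0.16] gap 0.297 q [ 33.   7. 101.  -4.  60.   1.]
```

```bash
python3 -m crank '[{"tx":0.906,"ty":-3.14,"tz":7.9,"rx":5.16,"ry":-1.1,"rz":1.7,"gripper":0},{"tx":0.906,"ty":-3.14,"tz":7.9,"rx":5.16,"ry":-1.1,"rz":1.7,"gripper":0},{"tx":0.906,"ty":-3.14,"tz":7.9,"rx":5.16,"ry":-1.1,"rz":1.7,"gripper":0},{"tx":0.906,"ty":-3.14,"tz":7.9,"rx":5.16,"ry":-1.1,"rz":1.7,"gripper":0},{"tx":0.906,"ty":-3.14,"tz":7.9,"rx":5.16,"ry":-1.1,"rz":1.7,"gripper":0}]'
python3 g.py .4315 -.027 .122 .233
```

```text
clock: 0.98
ee_pos: [0.3066, 0.1015, 0.352]
orientation: [[0.408, 0.913, 0.018], [0.007, 0.016, -1.0], [-0.913, 0.408, 0.0]]
contact_force: [0.7, 0.9, -0.2]
finger_gap: 0.002
t [0.677 0.459 3.276] r [-0.028  0.016 -0.017] clock 0.98 pos [0.3066 0.1015 0.352 ] F [ 0.68  0.89 -0.16] gap 0.002 q [ -4.  -1. 116.   3.  42.  -6.]
```

```bash
python3 -m crank '[{"tx":0.677,"ty":0.46,"tz":3.276,"gripper":0},{"tx":0.677,"ty":0.46,"tz":3.276,"gripper":0},{"tx":0.677,"ty":0.46,"tz":3.276,"gripper":0},{"tx":0.677,"ty":0.46,"tz":3.276,"gripper":0},{"tx":0.677,"ty":0.46,"tz":3.276,"gripper":0}]'
python3 g.py .4315 -.027 .122 .233
cat > cap.py <<'E'
from station import ctrl
import cv2,numpy as np,sys
n,tag=sys.argv[1:3]
m=ctrl.camera_model(n);p,d=ctrl.capture(n)
np.savez(tag+"0.npz",p=p,d=d,**m)
if len(sys.argv)>3:
    a,b,c,e=map(int,sys.argv[3:7]);p=p[b:e,a:c]
f=min(800/p.shape[1],600/p.shape[0]);print("scale",f)
cv2.imwrite(f"pics/{tag}.png",cv2.resize(p,None,fx=f,fy=f,interpolation=cv2.INTER_CUBIC))
E
python3 cap.py wrist w1
```

```text
t [0.677 0.459 3.276] r [-0.028  0.016 -0.017] clock 0.98 pos [0.3066 0.1015 0.352 ] F [ 0.68  0.89 -0.16] gap 0.002 q [ -4.  -1. 116.   3.  42.  -6.]
scale 1.5625$[0]: bad value
```

View pics/w1.png

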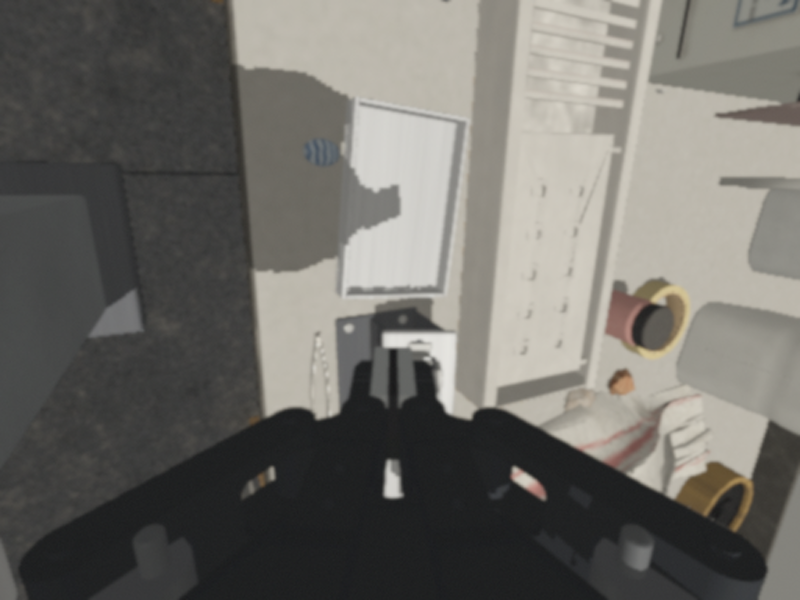

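```bash
python3 -m crank '[{"tx":0,"ty":0.4,"tz":5.7,"rx":0,"ry":0,"rz":0,"gripper":0},{"tx":0,"ty":0.4,"tz":5.7,"rx":0,"ry":0,"rz":0,"gripper":0},{"tx":0,"ty":0.4,"tz":5.7,"rx":0,"ry":0,"rz":0,"gripper":0},{"tx":0,"ty":0.4,"tz":5.7,"rx":0,"ry":0,"rz":0,"gripper":0},{"tx":0,"ty":0.4,"tz":5.7,"rx":0,"ry":0,"rz":0,"gripper":0}]'
python3 g.py .4315 -.027 .122 .233
python3 cap.py wrist w2
```

```text
clock: 1.45
ee_pos: [0.3212, -0.0973, 0.3575]
orientation: [[0.41, 0.912, 0.003], [-0.0, 0.003, -1.0], [-0.912, 0.41, 0.002]]
contact_force: [1.7, 1.0, 0.6]
finger_gap: 0.005
t [ 0.676  0.129 -1.707] r [-0.151  0.084 -0.033] clock 1.45 pos [ 0.3212 -0.0973  0.3575] F [1.71 1.01 0.6 ] gap 0.005 q [-42.  -0. 114.  21.  50. -53.]
scale 1.5625
```

View pics/w2.png

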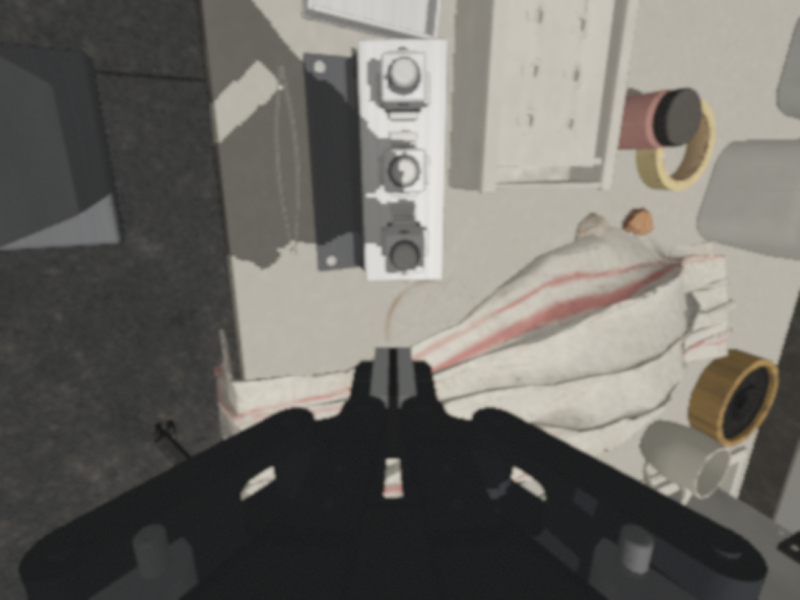

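```bash
python3 - <<'E'
import cv2
p=cv2.imread("pics/w2.png")
cv2.imwrite("pics/w2c.png",cv2.resize(p[30:290,290:470],None,fx=3,fy=3,interpolation=cv2.INTER_CUBIC)[:600])
cv2.imwrite("pics/w2d.png",cv2.resize(p[30:290,290:470],None,fx=3,fy=3,interpolation=cv2.INTER_CUBIC)[200:])
E
```

```text
(no output)
```

View pics/w2c.png

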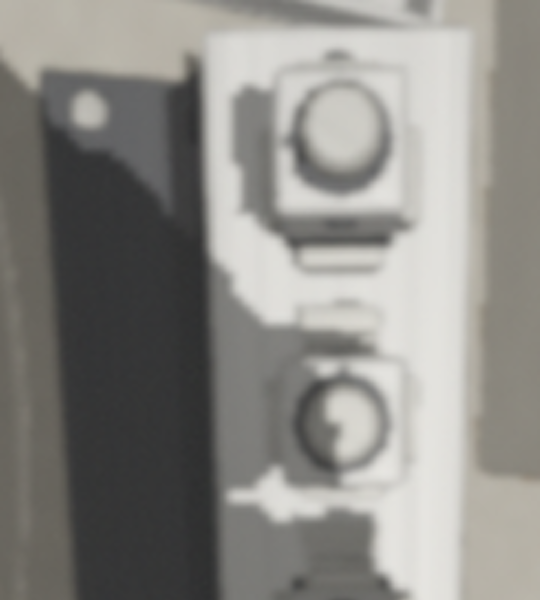

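View pics/w2d.png

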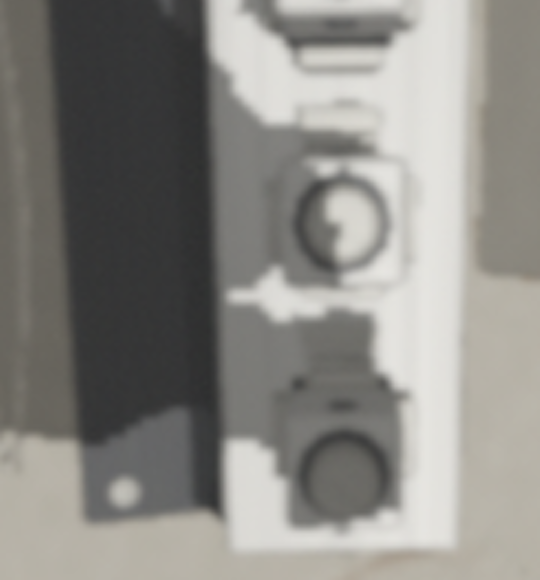

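```bash
python3 - <<'E'
from h import *
np.set_printoptions(precision=4,suppress=True)
w,t,s=load("w2"),load("top"),load("scene")
W=lambda a,b:((290+a/3)/1.5625,(30+b/3)/1.5625)
tp=[(225+a/4.8,150+b/4.8) for a,b in[(492,177),(594,177),(699,174)]]
sp=[(270+a/6,190+b/6) for a,b in[(216,103),(327,165),(449,233)]]
for q,b,c in zip([(344,122),(346,424),(344,676)],tp,sp):
    px=W(*q); print(dep(w,*px),plane(w,*px,.1221),tri(w,px,t,b),tri(w,px,s,c), plane(t,*b,.1221),plane(s,*c,.1221))
for q in [(89,110),(124,692)]: print("screw",plane(w,*W(*q),.004))
E
```

```text
[0.4337 0.0216 0.1219] [0.4336 0.0216 0.1221] (array([0.4334, 0.0221, 0.1214]), np.float64(0.0013330893333952543)) (array([0.4385, 0.0239, 0.1118]), np.float64(9.993258294460134e-05)) [0.4327 0.0227 0.1221] [0.4281 0.0162 0.1221]
[ 0.4344 -0.0267  0.1224] [ 0.4345 -0.0267  0.1221] (array([ 0.4341, -0.0256,  0.1213]), np.float64(0.002685251445028111)) (array([ 0.4375, -0.0263,  0.1143]), np.float64(0.0018270818282680595)) [ 0.4332 -0.0243  0.1221] [ 0.4286 -0.0311  0.1221]
[ 0.4345 -0.0723  0.1225] [ 0.4347 -0.0724  0.1221] (array([ 0.4353, -0.0728,  0.1209]), np.float64(0.00019129005095672988)) (array([ 0.4388, -0.0743,  0.1131]), np.float64(0.0006705137297043245)) [ 0.4351 -0.0726  0.1221] [ 0.4292 -0.0792  0.1221]
screw [0.4222 0.0446 0.004 ]
screw [ 0.4249 -0.0987  0.004 ]
```

```bash
sed -i 's/^YAW=.*/YAW=1.0/' h.py; python3 g.py .4333 .0217 .1221 .188
```

```text
t [ 1.797  0.116 -3.131] r [-0.17   0.14  -0.051] clock 1.5 pos [ 0.3224 -0.1043  0.3582] F [ 3.23 -5.68  0.88] gap -0.002 q [-42.   0. 113.  21.  50. -53.]
```

```bash
python3 -m crank '[{"tx":0,"ty":0.116,"tz":-3.13,"rx":-0.17,"ry":0.14,"rz":-0.05,"gripper":0},{"tx":0,"ty":0.116,"tz":-3.13,"rx":-0.17,"ry":0.14,"rz":-0.05,"gripper":0},{"tx":0.6,"ty":0.116,"tz":-3.13,"rx":-0.17,"ry":0.14,"rz":-0.05,"gripper":0},{"tx":1.797,"ty":0.116,"tz":-3.13,"rx":-0.17,"ry":0.14,"rz":-0.05,"gripper":0},{"tx":1.797,"ty":0.116,"tz":-3.13,"rx":-0.17,"ry":0.14,"rz":-0.05,"gripper":0}]'
python3 g.py .4333 .0217 .1221 .188
```

```text
clock: 1.92
ee_pos: [0.3575, 0.0221, 0.29]
orientation: [[0.4, 0.916, 0.022], [0.011, 0.019, -1.0], [-0.916, 0.4, -0.002]]
contact_force: [-0.1, 1.3, 0.1]
finger_gap: 0.001
t [-0.096  0.022  0.042] r [ 0.032 -0.036  0.066] clock 1.92 pos [0.3575 0.0221 0.29  ] F [-0.11  1.27  0.15] gap 0.001 q [-17.   9. 118.  15.  31. -30.]
```

```bash
python3 -m crank '[{"tx":0,"ty":0.022,"tz":0.042,"rx":0.03,"ry":-0.036,"rz":0.066,"gripper":0},{"tx":0.229,"ty":0.022,"tz":0.042,"rx":0.03,"ry":-0.036,"rz":0.066,"gripper":0},{"tx":0.229,"ty":0.022,"tz":0.042,"rx":0.03,"ry":-0.036,"rz":0.066,"gripper":0},{"tx":0.229,"ty":0.022,"tz":0.042,"rx":0.03,"ry":-0.036,"rz":0.066,"gripper":0},{"tx":0.229,"ty":0.022,"tz":0.042,"rx":0.03,"ry":-0.036,"rz":0.066,"gripper":0}]'
python3 g.py .4333 .0217 .1221 .173;python3 cap.py scene s2 270 170 380 270
```

```text
clock: 2.33
ee_pos: [0.3618, 0.02, 0.2831]
orientation: [[0.409, 0.913, 0.016], [0.006, 0.015, -1.0], [-0.913, 0.409, 0.001]]
contact_force: [0.1, -0.2, 0.1]
finger_gap: -0.0
t [ 0.079 -0.004 -0.012] r [-0.008  0.01  -0.019] clock 2.33 pos [0.3618 0.02   0.2831] F [ 0.1  -0.2   0.08] gap -0.0 q [-18.  10. 118.  15.  29. -30.]
scale 6.0
```

View pics/s2.png

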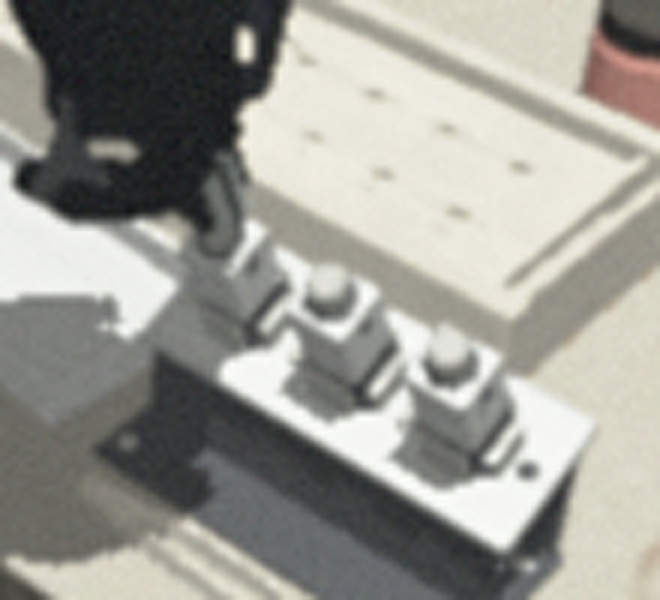

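```bash
for i in 1; do python3 -m crank '[{"tx":0.08,"ty":0,"tz":-0.01,"rx":0,"ry":0,"rz":0,"gripper":0},{"tx":0.08,"ty":0,"tz":-0.01,"rx":0,"ry":0,"rz":0,"gripper":0},{"tx":0.08,"ty":0,"tz":-0.01,"rx":0,"ry":0,"rz":0,"gripper":0}]'; done; python3 g.py .4333 .0217 .1221 .173
python3 -m crank '[{"tx":0.06,"ty":0,"tz":0,"rx":0,"ry":0,"rz":0,"gripper":0},{"tx":0.06,"ty":0,"tz":0,"rx":0,"ry":0,"rz":0,"gripper":0},{"tx":0.06,"ty":0,"tz":0,"rx":0,"ry":0,"rz":0,"gripper":0}]';python3 g.py .4333 .0217 .1221 .173
```

```text
clock: 2.63
ee_pos: [0.3632, 0.0203, 0.2806]
orientation: [[0.41, 0.912, 0.016], [0.005, 0.015, -1.0], [-0.912, 0.41, 0.001]]
contact_force: [-2.1, 0.1, 5.7]
finger_gap: -0.003
t [ 0.008 -0.012 -0.004] r [-0.008  0.016 -0.036] clock 2.63 pos [0.3632 0.0203 0.2806] F [-2.13  0.13  5.73] gap -0.003 q [-17.  11. 118.  15.  29. -30.]
clock: 2.88
ee_pos: [0.3644, 0.0203, 0.279]
orientation: [[0.412, 0.911, 0.016], [0.005, 0.015, -1.0], [-0.911, 0.412, 0.002]]
contact_force: [-1.6, -0.1, 6.3]
finger_gap: 0.002
t [-0.042 -0.02  -0.006] r [-0.006  0.021 -0.052] clock 2.88 pos [0.3644 0.0203 0.279 ] F [-1.64 -0.08  6.3 ] gap 0.002 q [-17.  11. 118.  16.  28. -31.]
```

```bash
python3 -m crank '[{"tx":0.08,"ty":-0.02,"tz":0,"rx":0,"ry":0,"rz":-0.05,"gripper":0},{"tx":0.16,"ty":-0.02,"tz":0,"rx":0,"ry":0,"rz":-0.05,"gripper":0},{"tx":0.16,"ty":-0.02,"tz":0,"rx":0,"ry":0,"rz":-0.05,"gripper":0},{"tx":0.16,"ty":-0.02,"tz":0,"rx":0,"ry":0,"rz":-0.05,"gripper":0}]';python3 g.py .4333 .0217 .1221 .173
```

```text
clock: 3.22
ee_pos: [0.3666, 0.0202, 0.2736]
orientation: [[0.41, 0.912, 0.016], [0.004, 0.015, -1.0], [-0.912, 0.41, 0.003]]
contact_force: [-3.5, 0.9, 10.8]
finger_gap: 0.001
t [-0.186 -0.017 -0.008] r [-0.005  0.029 -0.03 ] clock 3.22 pos [0.3666 0.0202 0.2736] F [-3.51  0.94 10.81] gap 0.001 q [-17.  12. 118.  16.  27. -31.]
```

```bash
python3 -m crank '[{"tx":-0.5,"ty":0,"tz":0,"rx":0,"ry":0,"rz":0,"gripper":0},{"tx":-0.5,"ty":0,"tz":0.6,"rx":0,"ry":0,"rz":0,"gripper":0},{"tx":-0.5,"ty":0,"tz":1.2,"rx":0,"ry":0,"rz":0,"gripper":0},{"tx":-0.5,"ty":0,"tz":1.2,"rx":0,"ry":0,"rz":0,"gripper":0}]';python3 g.py .4341 -.0262 .1221 .175
```

```text
clock: 3.55
ee_pos: [0.3597, -0.0304, 0.2926]
orientation: [[0.412, 0.911, 0.013], [0.002, 0.014, -1.0], [-0.911, 0.412, 0.004]]
contact_force: [-0.2, 0.3, 0.2]
finger_gap: -0.002
t [ 0.275 -0.035 -0.073] r [-0.021  0.052 -0.051] clock 3.55 pos [ 0.3597 -0.0304  0.2926] F [-0.22  0.32  0.17] gap -0.002 q [-26.   9. 118.  20.  33. -42.]
```

```bash
python3 -m crank '[{"tx":0.1,"ty":-0.035,"tz":-0.073,"rx":-0.02,"ry":0.05,"rz":-0.05,"gripper":0},{"tx":0.26,"ty":-0.035,"tz":-0.073,"rx":-0.02,"ry":0.05,"rz":-0.05,"gripper":0},{"tx":0.26,"ty":-0.035,"tz":-0.073,"rx":-0.02,"ry":0.05,"rz":-0.05,"gripper":0},{"tx":0.26,"ty":-0.035,"tz":-0.073,"rx":-0.02,"ry":0.05,"rz":-0.05,"gripper":0}]';python3 g.py .4341 -.0262 .1221 .173
```

```text
clock: 3.88
ee_pos: [0.3627, -0.0268, 0.282]
orientation: [[0.405, 0.914, 0.019], [0.008, 0.017, -1.0], [-0.914, 0.405, -0.001]]
contact_force: [0.1, 1.3, -0.0]
finger_gap: -0.002
t [0.052 0.006 0.017] r [ 0.008 -0.01   0.014] clock 3.88 pos [ 0.3627 -0.0268  0.282 ] F [ 0.05  1.32 -0.02] gap -0.002 q [-26.  11. 118.  21.  31. -42.]
```

Now press to 4 mm, then to 7.5 mm.

```bash
python3 -m crank '[{"tx":0.1,"ty":0,"tz":0.017,"rx":0,"ry":0,"rz":0,"gripper":0},{"tx":0.13,"ty":0,"tz":0.017,"rx":0,"ry":0,"rz":0,"gripper":0},{"tx":0.13,"ty":0,"tz":0.017,"rx":0,"ry":0,"rz":0,"gripper":0},{"tx":0.13,"ty":0,"tz":0.017,"rx":0,"ry":0,"rz":0,"gripper":0}]';python3 g.py .4341 -.0262 .1221 .173
```

```text
clock: 4.22
ee_pos: [0.3649, -0.0273, 0.2772]
orientation: [[0.405, 0.914, 0.019], [0.008, 0.017, -1.0], [-0.914, 0.405, -0.001]]
contact_force: [0.1, 0.3, 1.6]
finger_gap: 0.001
t [-0.079  0.004  0.003] r [ 0.01  -0.012  0.014] clock 4.22 pos [ 0.3649 -0.0273  0.2772] F [0.11 0.3  1.58] gap 0.001 q [-26.  11. 118.  21.  31. -43.]
```

```bash
python3 -m crank '[{"tx":0.06,"ty":0,"tz":0,"rx":0,"ry":0,"rz":0,"gripper":0},{"tx":0.115,"ty":0,"tz":0,"rx":0,"ry":0,"rz":0,"gripper":0},{"tx":0.115,"ty":0,"tz":0,"rx":0,"ry":0,"rz":0,"gripper":0},{"tx":0.115,"ty":0,"tz":0,"rx":0,"ry":0,"rz":0,"gripper":0}]';python3 g.py .4341 -.0262 .1221 .173;  python3 cap.py scene s3 270 170 380 270
```

```text
clock: 4.55
ee_pos: [0.3668, -0.0273, 0.273]
orientation: [[0.405, 0.914, 0.019], [0.008, 0.017, -1.0], [-0.914, 0.405, -0.001]]
contact_force: [-0.7, 0.5, 3.0]
finger_gap: -0.002
t [-0.195  0.003  0.002] r [ 0.01  -0.012  0.014] clock 4.55 pos [ 0.3668 -0.0273  0.273 ] F [-0.66  0.55  2.96] gap -0.002 q [-25.  12. 118.  21.  30. -43.]
scale 6.0
```

View pics/s3.png

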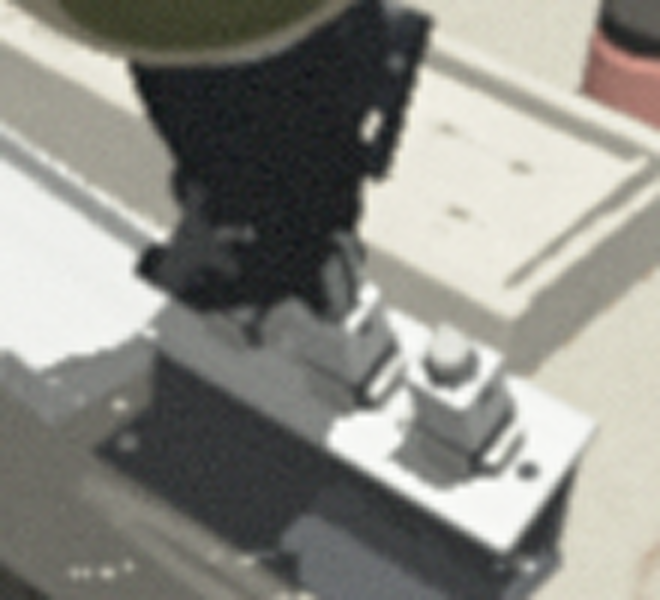

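```bash
python3 -m crank '[{"tx":-0.5,"ty":0,"tz":0,"rx":0,"ry":0,"rz":0,"gripper":0},{"tx":-0.5,"ty":0,"tz":0.6,"rx":0,"ry":0,"rz":0,"gripper":0},{"tx":-0.5,"ty":0,"tz":1.18,"rx":0,"ry":0,"rz":0,"gripper":0},{"tx":-0.5,"ty":0,"tz":1.18,"rx":0,"ry":0,"rz":0,"gripper":0}]';python3 g.py .4348 -.0742 .1221 .175
```

```text
clock: 4.93
ee_pos: [0.3601, -0.0772, 0.2916]
orientation: [[0.407, 0.913, 0.016], [0.006, 0.015, -1.0], [-0.913, 0.407, 0.001]]
contact_force: [0.3, 0.3, 0.5]
finger_gap: -0.002
t [ 0.257 -0.016 -0.044] r [-0.005  0.013 -0.003] clock 4.93 pos [ 0.3601 -0.0772  0.2916] F [0.32 0.28 0.46] gap -0.002 q [-34.  10. 116.  23.  36. -52.]
```

```bash
python3 -m crank '[{"tx":0.1,"ty":-0.016,"tz":-0.044,"rx":0,"ry":0,"rz":0,"gripper":0},{"tx":0.24,"ty":-0.016,"tz":-0.044,"rx":0,"ry":0,"rz":0,"gripper":0},{"tx":0.24,"ty":-0.016,"tz":-0.044,"rx":0,"ry":0,"rz":0,"gripper":0},{"tx":0.38,"ty":-0.016,"tz":-0.044,"rx":0,"ry":0,"rz":0,"gripper":0},{"tx":0.38,"ty":-0.016,"tz":-0.044,"rx":0,"ry":0,"rz":0,"gripper":0}]';python3 g.py .4348 -.0742 .1221 .173
```

```text
clock: 5.35
ee_pos: [0.3658, -0.0749, 0.2768]
orientation: [[0.406, 0.914, 0.017], [0.007, 0.016, -1.0], [-0.914, 0.406, 0.0]]
contact_force: [-0.6, -0.3, 1.1]
finger_gap: 0.001
t [-0.091  0.003  0.014] r [0.002 0.003 0.006] clock 5.35 pos [ 0.3658 -0.0749  0.2768] F [-0.59 -0.32  1.1 ] gap 0.001 q [-33.  12. 117.  25.  33. -53.]
```

```bash
python3 -m crank '[{"tx":0.06,"ty":0,"tz":0.01,"rx":0,"ry":0,"rz":0,"gripper":0},{"tx":0.105,"ty":0,"tz":0.01,"rx":0,"ry":0,"rz":0,"gripper":0},{"tx":0.105,"ty":0,"tz":0.01,"rx":0,"ry":0,"rz":0,"gripper":0},{"tx":0.105,"ty":0,"tz":0.01,"rx":0,"ry":0,"rz":0,"gripper":0}]';python3 g.py .4348 -.0742 .1221 .173; python3 cap.py scene s4 270 170 380 270
```

```text
clock: 5.68
ee_pos: [0.3676, -0.0751, 0.2729]
orientation: [[0.406, 0.914, 0.018], [0.007, 0.016, -1.0], [-0.914, 0.406, 0.0]]
contact_force: [0.1, 0.9, 3.1]
finger_gap: 0.003
t [-0.197  0.002  0.006] r [0.003 0.002 0.006] clock 5.68 pos [ 0.3676 -0.0751  0.2729] F [0.1  0.91 3.07] gap 0.003 q [-33.  13. 117.  25.  32. -53.]
scale 6.0
```

View pics/s4.png

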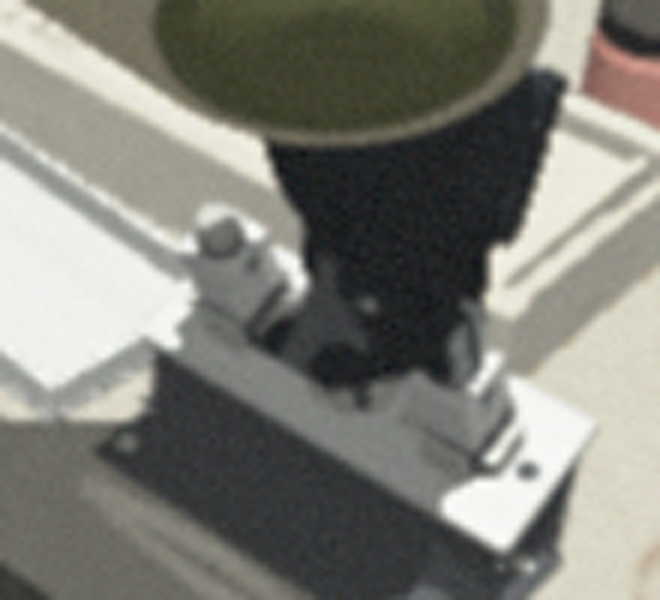

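```bash
python3 -m crank '[{"tx":-0.5,"ty":0,"tz":0,"rx":0,"ry":0,"rz":0,"gripper":0},{"tx":-0.5,"ty":0,"tz":0,"rx":0,"ry":0,"rz":0,"gripper":0.6},{"tx":-0.5,"ty":0,"tz":0,"rx":0,"ry":0,"rz":0,"gripper":0.6},{"tx":-0.5,"ty":0,"tz":0,"rx":0,"ry":0,"rz":0,"gripper":0.6},{"tx":-0.5,"ty":0,"tz":0,"rx":0,"ry":0,"rz":0,"gripper":0.6}]';python3 g.py .4348 -.0742 .1221 .1275
```

```text
clock: 6.15
ee_pos: [0.3595, -0.0753, 0.2908]
orientation: [[0.406, 0.914, 0.018], [0.007, 0.016, -1.0], [-0.914, 0.406, -0.0]]
contact_force: [-0.4, -0.9, -0.4]
finger_gap: 0.568
t [1.431 0.007 0.005] r [ 0.    -0.001  0.011] clock 6.15 pos [ 0.3595 -0.0753  0.2908] F [-0.38 -0.93 -0.39] gap 0.568 q [-34.  10. 117.  23.  36. -52.]
```

```bash
python3 -m crank '[{"tx":0.35,"ty":0,"tz":0,"rx":0,"ry":0,"rz":0,"gripper":0.6},{"tx":0.7,"ty":0,"tz":0,"rx":0,"ry":0,"rz":0,"gripper":0.6},{"tx":1.1,"ty":0,"tz":0,"rx":0,"ry":0,"rz":0,"gripper":0.6},{"tx":1.43,"ty":0,"tz":0,"rx":0,"ry":0,"rz":0,"gripper":0.6},{"tx":1.43,"ty":0,"tz":0,"rx":0,"ry":0,"rz":0,"gripper":0.6}]';python3 g.py .4348 -.0742 .1221 .1275; python3 cap.py scene s5 270 170 380 270
```

```text
clock: 6.57
ee_pos: [0.3831, -0.0749, 0.2365]
orientation: [[0.402, 0.915, 0.018], [0.009, 0.015, -1.0], [-0.915, 0.402, -0.002]]
contact_force: [-0.1, 1.3, 0.4]
finger_gap: 0.6
t [-0.048  0.017  0.005] r [-0.006 -0.019  0.045] clock 6.57 pos [ 0.3831 -0.0749  0.2365] F [-0.1   1.33  0.43] gap 0.6 q [-31.  19. 118.  30.  26. -57.]
scale 6.0
```

View pics/s5.png

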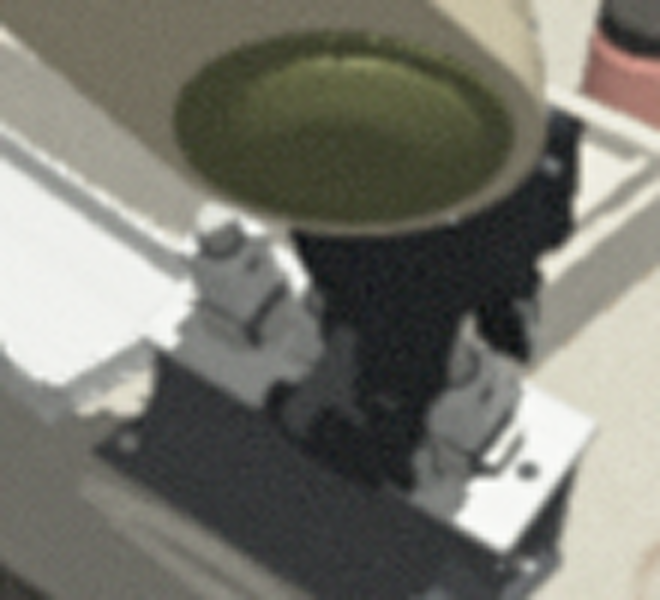

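```bash
python3 -m crank '[{"tx":-0.04,"ty":0,"tz":0,"rx":0,"ry":0,"rz":0.045,"gripper":0.35},{"tx":-0.04,"ty":0,"tz":0,"rx":0,"ry":0,"rz":0.045,"gripper":0.1},{"tx":-0.04,"ty":0,"tz":0,"rx":0,"ry":0,"rz":0.045,"gripper":0.1},{"tx":-0.04,"ty":0,"tz":0,"rx":0,"ry":0,"rz":0.045,"gripper":0.1},{"tx":-0.04,"ty":0,"tz":0,"rx":0,"ry":0,"rz":0.045,"gripper":0.1}]';python3 g.py .4348 -.0742 .1221 .1275
```

```text
clock: 7.03
ee_pos: [0.3821, -0.0749, 0.2396]
orientation: [[0.409, 0.912, 0.018], [0.008, 0.016, -1.0], [-0.913, 0.409, -0.001]]
contact_force: [-0.8, 1.5, 7.8]
finger_gap: 0.276
t [0.031 0.008 0.007] r [-0.    -0.01  -0.022] clock 7.03 pos [ 0.3821 -0.0749  0.2396] F [-0.75  1.49  7.77] gap 0.276 q [-32.  18. 118.  30.  26. -57.]
```

```bash
python3 -m crank '[{"tx":-0.2,"ty":0,"tz":0,"rx":0,"ry":0,"rz":0,"gripper":0},{"tx":-0.5,"ty":0,"tz":0,"rx":0,"ry":0,"rz":0,"gripper":0},{"tx":-0.9,"ty":0,"tz":0,"rx":0,"ry":0,"rz":0,"gripper":0},{"tx":-1.4,"ty":0,"tz":0,"rx":0,"ry":0,"rz":0,"gripper":0},{"tx":-1.9,"ty":0,"tz":0,"rx":0,"ry":0,"rz":0,"gripper":0}]';python3 g.py .4348 -.0742 .1221 .1275;python3 cap.py scene s6 250 150 390 270
```

```text
clock: 7.45
ee_pos: [0.3502, -0.0753, 0.3098]
orientation: [[0.407, 0.913, 0.018], [0.008, 0.016, -1.0], [-0.913, 0.407, -0.001]]
contact_force: [0.2, -0.3, -1.9]
finger_gap: 0.269
t [1.961 0.023 0.012] r [-0.003 -0.01  -0.007] clock 7.45 pos [ 0.3502 -0.0753  0.3098] F [ 0.17 -0.31 -1.88] gap 0.269 q [-35.   7. 116.  22.  39. -51.]
scale 5.0
```

View pics/s6.png

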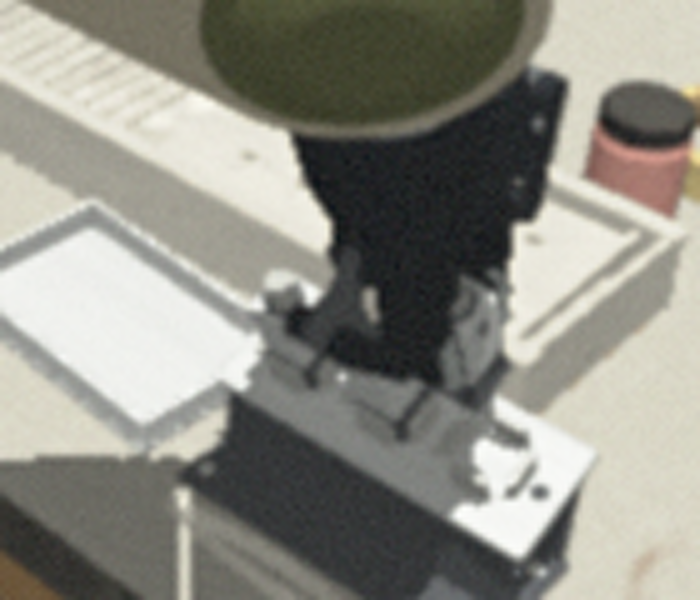

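```bash
cat > v.py <<'E'
from h import *
from station import ctrl
import sys
a=[float(v) for v in sys.argv[1:]]
go(Rtool(a[3] if len(a)>3 else -5.2,0.),a[:3],ctrl)
E
python3 - <<'E'
from h import *
np.set_printoptions(precision=4,suppress=True)
w=load("w1"); f=1.5625
for u,v in [(356,99),(468,121),(445,294),(343,295)]: print(plane(w,u/f,v/f,.02))
for u,v in [(400,150),(410,260),(430,200)]: print(dep(w,u/f,v/f))
t=load("top")
for u,v in [(185,180),(175,195),(195,170)]: print("boxfloor",dep(t,u,v))
for u,v in [(255,170),(285,190),(260,190)]: print("trayfloor",dep(t,u,v))
E
python3 v.py .467 .182 .36
```

```text
[0.425  0.2226 0.02  ]
[0.5204 0.2134 0.02  ]
[0.5074 0.0688 0.02  ]
[0.4125 0.0783 0.02  ]
[0.468  0.1901 0.0035]
[0.4799 0.0984 0.0032]
[0.4978 0.1501 0.0029]
boxfloor [0.4665 0.3644 0.0051]
boxfloor [0.4278 0.3882 0.0052]
boxfloor [0.4925 0.3398 0.0058]
trayfloor [0.4943 0.1875 0.0038]
trayfloor [0.4439 0.1112 0.0031]
trayfloor [0.4432 0.1741 0.0033]
t [ 0.158  3.272 -6.374] r [ 1.025 -0.204 -4.041] clock 7.5 pos [ 0.3496 -0.0752  0.3124] F [1.19 0.51 1.82] gap 0.27 q [-35.   6. 116.  22.  40. -51.]
```

```bash
python3 -m crank '[{"tx":-1.0,"ty":0,"tz":0,"rx":0,"ry":0,"rz":0,"gripper":0},{"tx":-1.2,"ty":0.6,"tz":-0.9,"rx":0.2,"ry":0,"rz":-0.8,"gripper":0},{"tx":-0.8,"ty":1.1,"tz":-1.9,"rx":0.4,"ry":-0.1,"rz":-1.6,"gripper":0},{"tx":-0.4,"ty":1.7,"tz":-2.9,"rx":0.6,"ry":-0.1,"rz":-2.4,"gripper":0},{"tx":0,"ty":2.3,"tz":-4,"rx":0.8,"ry":-0.1,"rz":-3.2,"gripper":0}]';python3 v.py .467 .182 .28
```

```text
clock: 7.92
ee_pos: [0.4016, 0.0405, 0.355]
orientation: [[0.086, 0.994, -0.07], [-0.0, -0.07, -0.998], [-0.996, 0.086, -0.006]]
contact_force: [0.2, -0.7, -0.7]
finger_gap: 0.272
t [ 2.007  1.215 -3.632] r [ 0.196 -0.062 -0.819] clock 7.92 pos [0.4016 0.0405 0.355 ] F [ 0.17 -0.68 -0.67] gap 0.272 q [-11.   9. 101.   1.  64.  -8.]
```

```bash
python3 -m crank '[{"tx":0.4,"ty":0.4,"tz":-1.0,"rx":0.2,"ry":-0.06,"rz":-0.82,"gripper":0},{"tx":0.9,"ty":0.8,"tz":-2.0,"rx":0.2,"ry":-0.06,"rz":-0.82,"gripper":0},{"tx":1.4,"ty":1.215,"tz":-3.0,"rx":0.2,"ry":-0.06,"rz":-0.82,"gripper":0},{"tx":2.0,"ty":1.215,"tz":-3.63,"rx":0.2,"ry":-0.06,"rz":-0.82,"gripper":0},{"tx":2.0,"ty":1.215,"tz":-3.63,"rx":0.2,"ry":-0.06,"rz":-0.82,"gripper":0}]';python3 v.py .467 .182 .203;python3 cap.py scene s7 200 100 340 240
```

```text
clock: 8.33
ee_pos: [0.467, 0.1853, 0.2769]
orientation: [[-0.004, 0.996, -0.088], [-0.0, -0.088, -0.996], [-1.0, -0.004, 0.0]]
contact_force: [-2.1, -0.6, -1.6]
finger_gap: 0.269
t [1.847 0.016 0.082] r [0.023 0.004 0.042] clock 8.33 pos [0.467  0.1853 0.2769] F [-2.1  -0.62 -1.6 ] gap 0.269 q [ 8. 25. 93.  0. 62. 13.]
scale 4.285714285714286
```

View pics/s7.png

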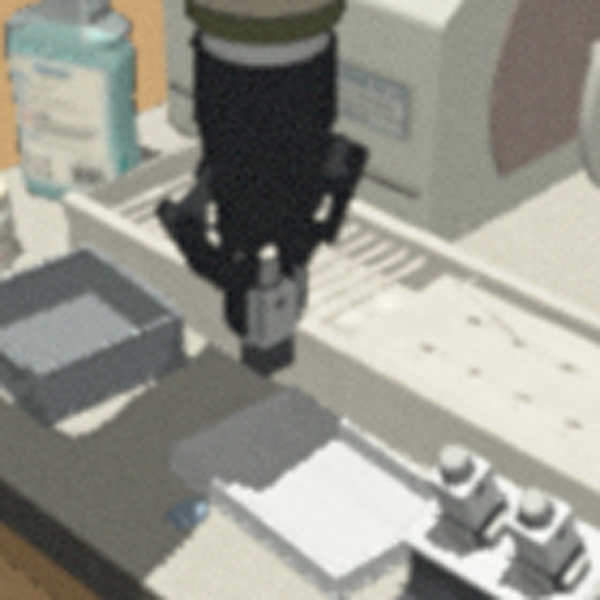

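```bash
python3 -m crank '[{"tx":0.5,"ty":0.016,"tz":0.08,"rx":0,"ry":0,"rz":0.04,"gripper":0},{"tx":1.0,"ty":0.016,"tz":0.08,"rx":0,"ry":0,"rz":0.04,"gripper":0},{"tx":1.4,"ty":0.016,"tz":0.08,"rx":0,"ry":0,"rz":0.04,"gripper":0},{"tx":1.72,"ty":0.016,"tz":0.08,"rx":0,"ry":0,"rz":0.04,"gripper":0},{"tx":1.72,"ty":0.016,"tz":0.08,"rx":0,"ry":0,"rz":0.04,"gripper":0}]';python3 v.py .467 .182 .2005
```

```text
clock: 8.8
ee_pos: [0.4662, 0.18, 0.2075]
orientation: [[-0.004, 0.996, -0.089], [-0.002, -0.089, -0.996], [-1.0, -0.004, 0.002]]
contact_force: [0.7, 0.2, -0.5]
finger_gap: 0.273
t [ 0.174  0.016 -0.052] r [0.016 0.021 0.039] clock 8.8 pos [0.4662 0.18   0.2075] F [ 0.73  0.15 -0.53] gap 0.273 q [ 8. 31. 98. -0. 52. 13.]
```

```bash
python3 -m crank '[{"tx":0.08,"ty":0.0,"tz":0,"rx":0,"ry":0.02,"rz":0.04,"gripper":0},{"tx":0.13,"ty":0.0,"tz":0,"rx":0,"ry":0.02,"rz":0.04,"gripper":0},{"tx":0.13,"ty":0.0,"tz":0,"rx":0,"ry":0.02,"rz":0.04,"gripper":0}]';python3 v.py .467 .182 .2005
```

```text
clock: 9.05
ee_pos: [0.4662, 0.1796, 0.2029]
orientation: [[0.001, 0.996, -0.089], [-0.0, -0.089, -0.996], [-1.0, 0.001, 0.0]]
contact_force: [-0.4, -0.3, -0.3]
finger_gap: 0.269
t [ 0.06   0.014 -0.062] r [ 0.011  0.    -0.011] clock 9.05 pos [0.4662 0.1796 0.2029] F [-0.42 -0.34 -0.34] gap 0.269 q [ 7. 31. 98. -0. 51. 13.]
```

```bash
python3 -m crank '[{"tx":0.03,"ty":0.0,"tz":0,"rx":0,"ry":0,"rz":0,"gripper":0},{"tx":0.05,"ty":0.0,"tz":0,"rx":0,"ry":0,"rz":0,"gripper":0},{"tx":0.05,"ty":0.0,"tz":0,"rx":0,"ry":0,"rz":0,"gripper":0}]';python3 v.py .467 .182 .2005;python3 cap.py scene s8 200 130 320 230
```

```text
clock: 9.3
ee_pos: [0.4662, 0.1796, 0.2012]
orientation: [[0.002, 0.996, -0.09], [-0.0, -0.09, -0.996], [-1.0, 0.002, -0.0]]
contact_force: [-0.5, -0.1, -0.9]
finger_gap: 0.27
t [ 0.016  0.013 -0.062] r [ 0.011 -0.001 -0.016] clock 9.3 pos [0.4662 0.1796 0.2012] F [-0.48 -0.06 -0.92] gap 0.27 q [ 7. 31. 98. -0. 50. 13.]
scale 6.0
```

View pics/s8.png

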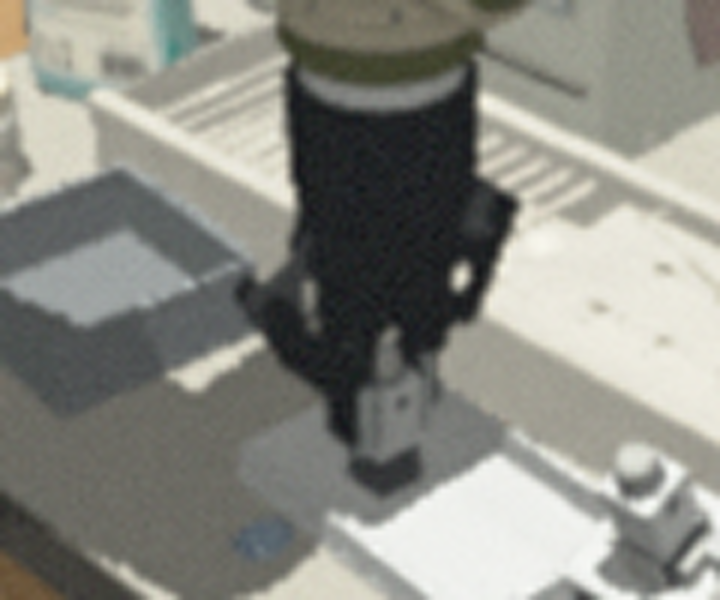

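```bash
python3 -m crank '[{"tx":0.04,"ty":0.0,"tz":0,"rx":0,"ry":0,"rz":0,"gripper":0},{"tx":0.05,"ty":0.0,"tz":0,"rx":0,"ry":0,"rz":0,"gripper":0},{"tx":0.05,"ty":0.0,"tz":0,"rx":0,"ry":0,"rz":0,"gripper":0}]';
```

```text
clock: 9.6
ee_pos: [0.4663, 0.1797, 0.2001]
orientation: [[0.003, 0.996, -0.089], [-0.0, -0.089, -0.996], [-1.0, 0.003, -0.0]]
contact_force: [-1.8, -0.3, 10.9]
finger_gap: 0.269
```

```bash
python3 -m crank '[{"tx":-0.01,"ty":0.0,"tz":0,"rx":0,"ry":0,"rz":0,"gripper":0.27},{"tx":-0.01,"ty":0.0,"tz":0,"rx":0,"ry":0,"rz":0,"gripper":0.4},{"tx":-0.01,"ty":0.0,"tz":0,"rx":0,"ry":0,"rz":0,"gripper":0.5},{"tx":-0.01,"ty":0.0,"tz":0,"rx":0,"ry":0,"rz":0,"gripper":0.5}]';python3 v.py .467 .182 .29;python3 cap.py scene s9 200 130 320 230
```

```text
clock: 9.93
ee_pos: [0.4663, 0.1797, 0.2004]
orientation: [[0.002, 0.996, -0.089], [-0.0, -0.089, -0.996], [-1.0, 0.002, -0.0]]
contact_force: [-0.3, 0.3, -0.1]
finger_gap: 0.501
t [-2.241  0.018 -0.06 ] r [ 0.014 -0.002 -0.024] clock 9.93 pos [0.4663 0.1797 0.2004] F [-0.3   0.31 -0.1 ] gap 0.501 q [ 7. 32. 98. -0. 50. 13.]
scale 6.0
```

View pics/s9.png

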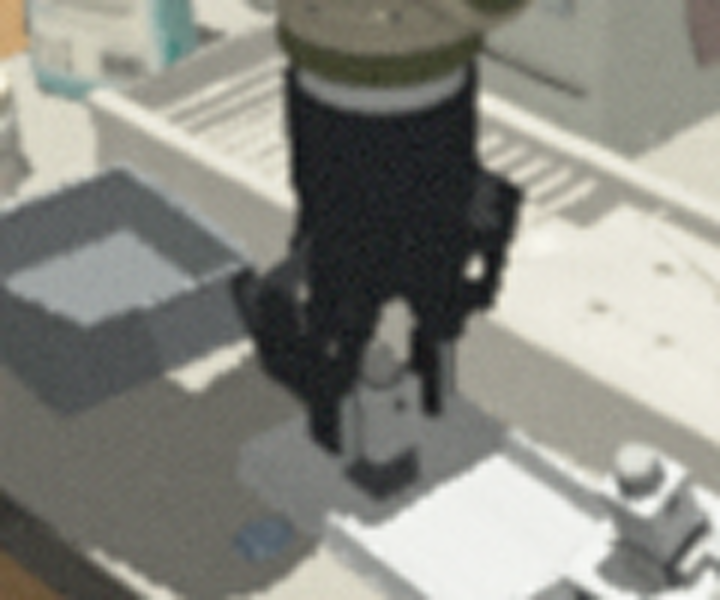

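```bash
python3 -m crank '[{"tx":-0.4,"ty":0.0,"tz":0,"rx":0,"ry":0,"rz":0,"gripper":0.5},{"tx":-1,"ty":0.0,"tz":0,"rx":0,"ry":0,"rz":0,"gripper":0.5},{"tx":-1.8,"ty":0.0,"tz":0,"rx":0,"ry":0,"rz":0,"gripper":0.5},{"tx":-2.6,"ty":0.0,"tz":0,"rx":0,"ry":0,"rz":0,"gripper":0.5},{"tx":-3.0,"ty":0.0,"tz":0.4,"rx":0,"ry":0,"rz":0,"gripper":0.5}]';python3 cap.py scene sa 200 130 320 230; python3 g.py .4341 -.0262 .1221 .188
```

```text
clock: 10.4
ee_pos: [0.4647, 0.1649, 0.3236]
orientation: [[0.007, 0.996, -0.087], [0.001, -0.087, -0.996], [-1.0, 0.007, -0.002]]
contact_force: [-0.1, -0.5, 0.8]
finger_gap: 0.497
scale 6.0
t [ 0.756 -2.258  4.968] r [-0.996  0.21   3.902] clock 10.45 pos [0.4648 0.1624 0.3251] F [ 2.44 -0.5   3.79] gap 0.499 q [ 5. 21. 91. -0. 68. 11.]
```

View pics/sa.png

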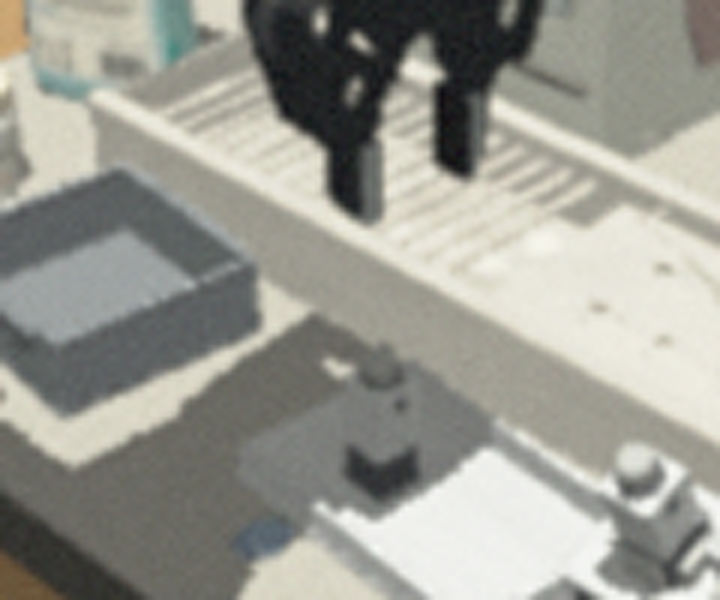

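```bash
python3 -m crank '[{"tx":-0.6,"ty":-0.4,"tz":1,"rx":-0.2,"ry":0,"rz":0.8,"gripper":0.6},{"tx":-0.6,"ty":-0.9,"tz":2,"rx":-0.4,"ry":0.1,"rz":1.6,"gripper":0.6},{"tx":-0.4,"ty":-1.4,"tz":3,"rx":-0.6,"ry":0.1,"rz":2.4,"gripper":0.6},{"tx":0,"ty":-1.9,"tz":4,"rx":-0.8,"ry":0.2,"rz":3.2,"gripper":0.6},{"tx":0.3,"ty":-2.26,"tz":4.97,"rx":-1,"ry":0.21,"rz":3.9,"gripper":0.6}]'; python3 g.py .4341 -.0262 .1221 .188
```

```text
clock: 10.87
ee_pos: [0.3712, 0.001, 0.3214]
orientation: [[0.392, 0.92, 0.015], [0.009, 0.012, -1.0], [-0.92, 0.392, -0.003]]
contact_force: [0.8, 0.4, -0.6]
finger_gap: 0.601
t [ 0.494 -0.591  0.71 ] r [-0.036 -0.018  0.157] clock 10.87 pos [0.3712 0.001  0.3214] F [ 0.76  0.36 -0.58] gap 0.601 q [-20.   7. 113.  13.  39. -30.]
```

```bash
python3 -m crank '[{"tx":0.3,"ty":-0.59,"tz":0.71,"rx":-0.04,"ry":-0.02,"rz":0.157,"gripper":0.6},{"tx":0.494,"ty":-0.59,"tz":0.71,"rx":-0.04,"ry":-0.02,"rz":0.157,"gripper":0.6},{"tx":0.494,"ty":-0.59,"tz":0.71,"rx":-0.04,"ry":-0.02,"rz":0.157,"gripper":0.6}]'; python3 g.py .4341 -.0262 .1221 .1282
```

```text
clock: 11.12
ee_pos: [0.3569, -0.0288, 0.2924]
orientation: [[0.404, 0.915, 0.013], [0.006, 0.012, -1.0], [-0.915, 0.404, -0.001]]
contact_force: [0.3, -0.4, -0.9]
finger_gap: 0.602
t [ 1.47   0.038 -0.032] r [-0.041  0.006  0.032] clock 11.12 pos [ 0.3569 -0.0288  0.2924] F [ 0.25 -0.39 -0.89] gap 0.602 q [-26.   9. 118.  20.  34. -42.]
```

```bash
python3 -m crank '[{"tx":0.3,"ty":0.038,"tz":-0.03,"rx":-0.04,"ry":0,"rz":0.03,"gripper":0.6},{"tx":0.7,"ty":0.038,"tz":-0.03,"rx":-0.04,"ry":0,"rz":0.03,"gripper":0.6},{"tx":1.1,"ty":0.038,"tz":-0.03,"rx":-0.04,"ry":0,"rz":0.03,"gripper":0.6},{"tx":1.44,"ty":0.038,"tz":-0.03,"rx":-0.04,"ry":0,"rz":0.03,"gripper":0.6},{"tx":1.44,"ty":0.038,"tz":-0.03,"rx":-0.04,"ry":0,"rz":0.03,"gripper":0.6}]'; python3 g.py .4341 -.0262 .1221 .1282
```

```text
clock: 11.53
ee_pos: [0.3824, -0.0265, 0.239]
orientation: [[0.404, 0.915, 0.019], [0.008, 0.017, -1.0], [-0.915, 0.404, -0.001]]
contact_force: [0.2, 0.3, 0.1]
finger_gap: 0.601
t [-0.009 -0.007  0.014] r [ 0.006 -0.014  0.026] clock 11.53 pos [ 0.3824 -0.0265  0.239 ] F [0.22 0.31 0.08] gap 0.601 q [-24.  18. 119.  26.  24. -47.]
```

```bash
python3 -m crank '[{"tx":-0.02,"ty":0,"tz":0.01,"rx":0,"ry":0,"rz":0.026,"gripper":0.3},{"tx":-0.03,"ty":0,"tz":0.01,"rx":0,"ry":0,"rz":0.026,"gripper":0},{"tx":-0.03,"ty":0,"tz":0.01,"rx":0,"ry":0,"rz":0.026,"gripper":0},{"tx":-0.03,"ty":0,"tz":0.01,"rx":0,"ry":0,"rz":0.026,"gripper":0},{"tx":-0.03,"ty":0,"tz":0.01,"rx":0,"ry":0,"rz":0.026,"gripper":0}]'; python3 g.py .4341 -.0262 .1221 .1282
```

```text
clock: 11.95
ee_pos: [0.3817, -0.0268, 0.2409]
orientation: [[0.408, 0.913, 0.019], [0.008, 0.017, -1.0], [-0.913, 0.408, -0.001]]
contact_force: [-2.9, 2.3, 7.3]
finger_gap: 0.276
t [ 0.04  -0.012  0.009] r [ 0.009 -0.013 -0.013] clock 11.95 pos [ 0.3817 -0.0268  0.2409] F [-2.88  2.27  7.33] gap 0.276 q [-24.  17. 119.  26.  24. -47.]
```

```bash
python3 -m crank '[{"tx":-0.2,"ty":0,"tz":0,"rx":0,"ry":0,"rz":0,"gripper":0},{"tx":-0.5,"ty":0,"tz":0,"rx":0,"ry":0,"rz":0,"gripper":0},{"tx":-0.9,"ty":0,"tz":0,"rx":0,"ry":0,"rz":0,"gripper":0},{"tx":-1.6,"ty":0,"tz":0,"rx":0,"ry":0,"rz":0,"gripper":0},{"tx":-2.5,"ty":0,"tz":0,"rx":0,"ry":0,"rz":0,"gripper":0}]'; python3 v.py .461 .108 .34
```

```text
clock: 12.37
ee_pos: [0.3401, -0.0275, 0.3327]
orientation: [[0.405, 0.914, 0.018], [0.009, 0.016, -1.0], [-0.914, 0.405, -0.002]]
contact_force: [0.6, 0.1, -0.7]
finger_gap: 0.276
t [ 1.085  2.892 -3.333] r [ 1.022 -0.231 -3.975] clock 12.37 pos [ 0.3401 -0.0275  0.3327] F [ 0.6   0.06 -0.73] gap 0.276 q [-28.   3. 116.  17.  42. -40.]
```

```bash
python3 -m crank '[{"tx":-0.5,"ty":0.3,"tz":-0.5,"rx":0.1,"ry":0,"rz":-0.5,"gripper":0},{"tx":-0.4,"ty":0.9,"tz":-1.2,"rx":0.3,"ry":0,"rz":-1.3,"gripper":0},{"tx":-0.1,"ty":1.5,"tz":-2.1,"rx":0.5,"ry":-0.1,"rz":-2.2,"gripper":0},{"tx":0.4,"ty":2.2,"tz":-3.0,"rx":0.8,"ry":-0.2,"rz":-3.1,"gripper":0},{"tx":1.08,"ty":2.89,"tz":-3.33,"rx":1.02,"ry":-0.23,"rz":-3.97,"gripper":0}]'; python3 v.py .461 .108 .25
```

```text
clock: 12.78
ee_pos: [0.4497, 0.1049, 0.3459]
orientation: [[-0.0, 0.996, -0.091], [-0.003, -0.091, -0.996], [-1.0, 0.0, 0.003]]
contact_force: [0.1, -0.3, 0.3]
finger_gap: 0.275
t [ 2.396  0.274 -0.109] r [-0.006  0.026 -0.001] clock 12.78 pos [0.4497 0.1049 0.3459] F [ 0.1  -0.26  0.33] gap 0.275 q [-2. 16. 93. -0. 70.  4.]
```

```bash
python3 -m crank '[{"tx":0.6,"ty":0.27,"tz":-0.11,"rx":0,"ry":0.03,"rz":0,"gripper":0},{"tx":1.3,"ty":0.27,"tz":-0.11,"rx":0,"ry":0.03,"rz":0,"gripper":0},{"tx":2.0,"ty":0.27,"tz":-0.11,"rx":0,"ry":0.03,"rz":0,"gripper":0},{"tx":2.4,"ty":0.27,"tz":-0.11,"rx":0,"ry":0.03,"rz":0,"gripper":0},{"tx":2.4,"ty":0.27,"tz":-0.11,"rx":0,"ry":0.03,"rz":0,"gripper":0}]'; python3 v.py .461 .108 .205; python3 cap.py scene sb 200 100 340 240
```

```text
clock: 13.2
ee_pos: [0.46, 0.1079, 0.2477]
orientation: [[-0.006, 0.996, -0.092], [-0.0, -0.092, -0.996], [-1.0, -0.006, 0.001]]
contact_force: [-0.8, 0.6, -0.4]
finger_gap: 0.269
t [ 1.068  0.031 -0.006] r [-0.013  0.008  0.054] clock 13.2 pos [0.46   0.1079 0.2477] F [-0.78  0.63 -0.4 ] gap 0.269 q [ -1.  25. 100.  -0.  56.   4.]
scale 4.285714285714286
```

View pics/sb.png

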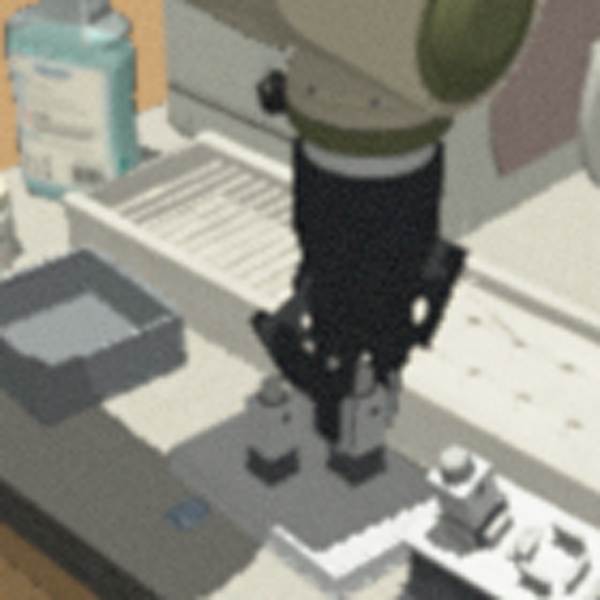

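```bash
python3 -m crank '[{"tx":0.4,"ty":0.03,"tz":0,"rx":0,"ry":0,"rz":0.05,"gripper":0},{"tx":0.8,"ty":0.03,"tz":0,"rx":0,"ry":0,"rz":0.05,"gripper":0},{"tx":1.07,"ty":0.03,"tz":0,"rx":0,"ry":0,"rz":0.05,"gripper":0},{"tx":1.07,"ty":0.03,"tz":0,"rx":0,"ry":0,"rz":0.05,"gripper":0},{"tx":1.07,"ty":0.03,"tz":0,"rx":0,"ry":0,"rz":0.05,"gripper":0}]'; python3 v.py .461 .108 .2
```

```text
clock: 13.67
ee_pos: [0.4619, 0.1076, 0.2081]
orientation: [[0.004, 0.996, -0.092], [-0.001, -0.092, -0.996], [-1.0, 0.004, 0.001]]
contact_force: [0.2, -0.4, -0.4]
finger_gap: 0.268
t [ 0.203 -0.025 -0.007] r [-0.015  0.006 -0.041] clock 13.67 pos [0.4619 0.1076 0.2081] F [ 0.24 -0.41 -0.42] gap 0.268 q [ -1.  29. 102.  -0.  49.   4.]
```

```bash
python3 -m crank '[{"tx":0.09,"ty":0,"tz":0,"rx":0,"ry":0,"rz":-0.04,"gripper":0},{"tx":0.13,"ty":0,"tz":0,"rx":0,"ry":0,"rz":-0.04,"gripper":0},{"tx":0.13,"ty":0,"tz":0,"rx":0,"ry":0,"rz":-0.04,"gripper":0}]'; python3 -m crank '[{"tx":0.02,"ty":0,"tz":0,"rx":0,"ry":0,"rz":0,"gripper":0},{"tx":0.03,"ty":0,"tz":0,"rx":0,"ry":0,"rz":0,"gripper":0},{"tx":0.03,"ty":0,"tz":0,"rx":0,"ry":0,"rz":0,"gripper":0}]'
```

```text
clock: 13.92
ee_pos: [0.4621, 0.1076, 0.2035]
orientation: [[0.001, 0.996, -0.092], [-0.001, -0.092, -0.996], [-1.0, 0.001, 0.001]]
contact_force: [-0.2, 0.1, -1.4]
finger_gap: 0.273
clock: 14.17
ee_pos: [0.4621, 0.1076, 0.2024]
orientation: [[0.001, 0.996, -0.092], [-0.001, -0.092, -0.996], [-1.0, 0.001, 0.001]]
contact_force: [-0.0, -0.3, -0.3]
finger_gap: 0.271
```

```bash
python3 -m crank '[{"tx":0.03,"ty":0,"tz":0,"rx":0,"ry":0,"rz":0,"gripper":0},{"tx":0.035,"ty":0,"tz":0,"rx":0,"ry":0,"rz":0,"gripper":0},{"tx":0.035,"ty":0,"tz":0,"rx":0,"ry":0,"rz":0,"gripper":0}]'
```

```text
clock: 14.42
ee_pos: [0.4621, 0.1076, 0.2011]
orientation: [[0.001, 0.996, -0.092], [-0.001, -0.092, -0.996], [-1.0, 0.002, 0.001]]
contact_force: [-0.8, 0.6, 1.7]
finger_gap: 0.275
```

Contact (about +2.5 N change). Release.

```bash
python3 -m crank '[{"tx":0.005,"ty":0.0,"tz":0,"rx":0,"ry":0,"rz":0,"gripper":0.28},{"tx":0.005,"ty":0.0,"tz":0,"rx":0,"ry":0,"rz":0,"gripper":0.4},{"tx":0.005,"ty":0.0,"tz":0,"rx":0,"ry":0,"rz":0,"gripper":0.5},{"tx":0.005,"ty":0.0,"tz":0,"rx":0,"ry":0,"rz":0,"gripper":0.5}]';python3 -m crank '[{"tx":-0.4,"ty":0.0,"tz":0,"rx":0,"ry":0,"rz":0,"gripper":0.5},{"tx":-1,"ty":0.0,"tz":0,"rx":0,"ry":0,"rz":0,"gripper":0.5},{"tx":-1.8,"ty":0.0,"tz":0,"rx":0,"ry":0,"rz":0,"gripper":0.5},{"tx":-2.6,"ty":0.0,"tz":0,"rx":0,"ry":0,"rz":0,"gripper":0.5},{"tx":-3.0,"ty":0.0,"tz":0.4,"rx":0,"ry":0,"rz":0,"gripper":0.6}]';python3 cap.py scene sc 200 130 320 230; python3 g.py .4333 .0217 .1221 .188
```

```text
clock: 14.75
ee_pos: [0.4621, 0.1076, 0.2008]
orientation: [[0.001, 0.996, -0.092], [-0.001, -0.092, -0.996], [-1.0, 0.001, 0.001]]
contact_force: [-0.0, -0.0, 0.3]
finger_gap: 0.501
clock: 15.17
ee_pos: [0.4606, 0.0929, 0.3242]
orientation: [[0.006, 0.996, -0.09], [-0.0, -0.09, -0.996], [-1.0, 0.006, -0.0]]
contact_force: [0.6, -0.3, 0.3]
finger_gap: 0.598
scale 6.0
t [ 0.774 -2.436  1.98 ] r [-1.02   0.234  3.907] clock 15.22 pos [0.4608 0.0904 0.3256] F [ 2.77 -1.01  2.58] gap 0.598 q [-3. 18. 94. -0. 67.  2.]
```

View pics/sc.png

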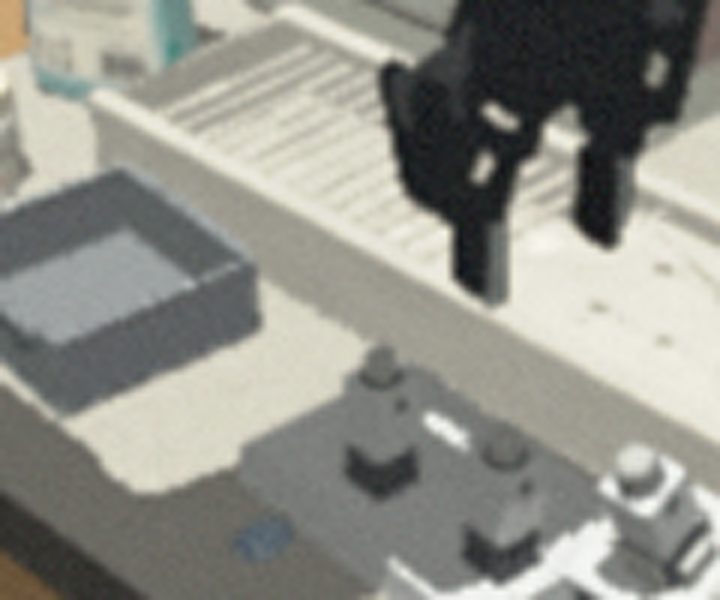

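Both stand in the tray. Now the left (stiff) one.

```bash
python3 -m crank '[{"tx":-0.6,"ty":-0.4,"tz":0.5,"rx":-0.2,"ry":0,"rz":0.8,"gripper":0.6},{"tx":-0.6,"ty":-0.9,"tz":1,"rx":-0.4,"ry":0.1,"rz":1.6,"gripper":0.6},{"tx":-0.4,"ty":-1.4,"tz":1.5,"rx":-0.6,"ry":0.1,"rz":2.4,"gripper":0.6},{"tx":0,"ty":-1.9,"tz":1.98,"rx":-0.8,"ry":0.2,"rz":3.2,"gripper":0.6},{"tx":0.3,"ty":-2.43,"tz":1.98,"rx":-1.02,"ry":0.23,"rz":3.9,"gripper":0.6}]'; python3 g.py .4333 .0217 .1221 .188
```

```text
clock: 15.63
ee_pos: [0.3557, 0.0189, 0.3122]
orientation: [[0.41, 0.912, 0.015], [0.004, 0.015, -1.0], [-0.912, 0.41, 0.003]]
contact_force: [0.4, 0.7, -0.5]
finger_gap: 0.6
t [ 0.43  -0.162 -0.038] r [-0.01   0.034 -0.036] clock 15.63 pos [0.3557 0.0189 0.3122] F [ 0.4   0.74 -0.47] gap 0.6 q [-18.   6. 116.  13.  35. -28.]
```

```bash
python3 -m crank '[{"tx":0.3,"ty":-0.16,"tz":-0.04,"rx":0,"ry":0.03,"rz":-0.03,"gripper":0.6},{"tx":0.43,"ty":-0.16,"tz":-0.04,"rx":0,"ry":0.03,"rz":-0.03,"gripper":0.6},{"tx":0.43,"ty":-0.16,"tz":-0.04,"rx":0,"ry":0.03,"rz":-0.03,"gripper":0.6}]'; python3 g.py .4333 .0217 .1221 .1282
```

```text
clock: 15.88
ee_pos: [0.3573, 0.0203, 0.2932]
orientation: [[0.405, 0.914, 0.016], [0.007, 0.014, -1.0], [-0.914, 0.406, -0.001]]
contact_force: [0.4, 0.1, 0.3]
finger_gap: 0.602
t [ 1.476 -0.003 -0.002] r [-0.018  0.001  0.013] clock 15.88 pos [0.3573 0.0203 0.2932] F [0.36 0.13 0.3 ] gap 0.602 q [-18.   9. 118.  14.  32. -29.]
```

```bash
python3 -m crank '[{"tx":0.3,"ty":0,"tz":0,"rx":0,"ry":0,"rz":0,"gripper":0.6},{"tx":0.7,"ty":0,"tz":0,"rx":0,"ry":0,"rz":0,"gripper":0.6},{"tx":1.1,"ty":0,"tz":0,"rx":0,"ry":0,"rz":0,"gripper":0.6},{"tx":1.44,"ty":0,"tz":0,"rx":0,"ry":0,"rz":0,"gripper":0.6},{"tx":1.44,"ty":0,"tz":0,"rx":0,"ry":0,"rz":0,"gripper":0.6}]'; python3 g.py .4333 .0217 .1221 .1282
```

```text
clock: 16.3
ee_pos: [0.3822, 0.0207, 0.2394]
orientation: [[0.404, 0.915, 0.016], [0.008, 0.014, -1.0], [-0.915, 0.404, -0.001]]
contact_force: [0.1, 0.4, -0.3]
finger_gap: 0.603
t [-0.006 -0.026 -0.003] r [-0.015 -0.009  0.031] clock 16.3 pos [0.3822 0.0207 0.2394] F [ 0.13  0.42 -0.32] gap 0.603 q [-16.  18. 119.  19.  22. -34.]
```

```bash
python3 -m crank '[{"tx":-0.02,"ty":-0.02,"tz":0,"rx":0,"ry":0,"rz":0.026,"gripper":0.3},{"tx":-0.03,"ty":-0.02,"tz":0,"rx":0,"ry":0,"rz":0.026,"gripper":0},{"tx":-0.03,"ty":-0.02,"tz":0,"rx":0,"ry":0,"rz":0.026,"gripper":0},{"tx":-0.03,"ty":-0.02,"tz":0,"rx":0,"ry":0,"rz":0.026,"gripper":0},{"tx":-0.03,"ty":-0.02,"tz":0,"rx":0,"ry":0,"rz":0.026,"gripper":0}]'; python3 g.py .4333 .0217 .1221 .1282
```

```text
clock: 16.72
ee_pos: [0.381, 0.0207, 0.2408]
orientation: [[0.408, 0.913, 0.016], [0.008, 0.015, -1.0], [-0.913, 0.408, -0.001]]
contact_force: [-2.5, 0.3, 6.3]
finger_gap: 0.266
t [ 0.039 -0.012 -0.002] r [-0.013 -0.006 -0.009] clock 16.72 pos [0.381  0.0207 0.2408] F [-2.48  0.34  6.3 ] gap 0.266 q [-16.  17. 119.  19.  22. -34.]
```

```bash
python3 -m crank '[{"tx":-0.2,"ty":0,"tz":0,"rx":0,"ry":0,"rz":0,"gripper":0},{"tx":-0.5,"ty":0,"tz":0,"rx":0,"ry":0,"rz":0,"gripper":0},{"tx":-0.9,"ty":0,"tz":0,"rx":0,"ry":0,"rz":0,"gripper":0},{"tx":-1.6,"ty":0,"tz":0,"rx":0,"ry":0,"rz":0,"gripper":0},{"tx":-2.5,"ty":0,"tz":0,"rx":0,"ry":0,"rz":0,"gripper":0}]'; python3 v.py .453 .359 .36 -5.9; python3 cap.py scene sd 230 100 370 240
```

```text
clock: 17.13
ee_pos: [0.3394, 0.0199, 0.3326]
orientation: [[0.404, 0.915, 0.016], [0.008, 0.014, -1.0], [-0.915, 0.404, -0.002]]
contact_force: [0.8, 1.1, -2.0]
finger_gap: 0.271
t [ 0.588  2.993 -8.431] r [ 1.116 -0.252 -3.967] clock 17.13 pos [0.3394 0.0199 0.3326] F [ 0.8   1.06 -1.98] gap 0.271 q [-19.   2. 116.  13.  40. -28.]
scale 4.285714285714286
```

View pics/sd.png

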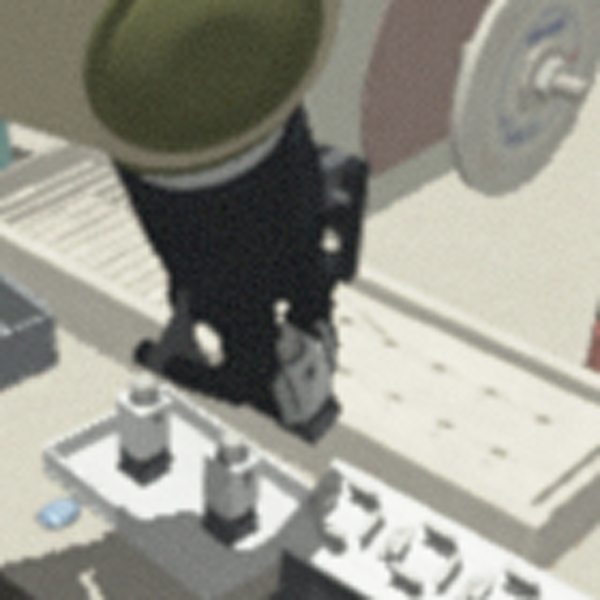

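```bash
python3 -m crank '[{"tx":-0.6,"ty":0.3,"tz":-0.5,"rx":0.1,"ry":0,"rz":-0.5,"gripper":0},{"tx":-1.2,"ty":0.7,"tz":-1.3,"rx":0.3,"ry":0,"rz":-1.3,"gripper":0},{"tx":-1.2,"ty":1.1,"tz":-2.2,"rx":0.5,"ry":-0.1,"rz":-2.1,"gripper":0},{"tx":-1,"ty":1.5,"tz":-3.1,"rx":0.7,"ry":-0.2,"rz":-2.9,"gripper":0},{"tx":-0.7,"ty":1.9,"tz":-4.1,"rx":0.9,"ry":-0.23,"rz":-3.6,"gripper":0}]'; python3 v.py .453 .359 .34 -5.9
```

```text
clock: 17.6
ee_pos: [0.3909, 0.1847, 0.3969]
orientation: [[0.049, 0.995, -0.082], [-0.009, -0.081, -0.997], [-0.999, 0.049, 0.005]]
contact_force: [0.6, -0.1, -1.5]
finger_gap: 0.269
t [ 1.457  1.123 -4.478] r [ 0.205  0.041 -0.469] clock 17.6 pos [0.3909 0.1847 0.3969] F [ 0.64 -0.14 -1.48] gap 0.269 q [10. 10. 93. -1. 75. 15.]
```

```bash
python3 -m crank '[{"tx":0,"ty":0.2,"tz":-1,"rx":0.2,"ry":0.04,"rz":-0.47,"gripper":0},{"tx":0.2,"ty":0.4,"tz":-2,"rx":0.2,"ry":0.04,"rz":-0.47,"gripper":0},{"tx":0.5,"ty":0.7,"tz":-3,"rx":0.2,"ry":0.04,"rz":-0.47,"gripper":0},{"tx":0.9,"ty":1.0,"tz":-4,"rx":0.2,"ry":0.04,"rz":-0.47,"gripper":0},{"tx":1.457,"ty":1.12,"tz":-4.48,"rx":0.2,"ry":0.04,"rz":-0.47,"gripper":0}]'; python3 v.py .453 .359 .25 -5.9
```

```text
clock: 18.02
ee_pos: [0.4533, 0.362, 0.341]
orientation: [[0.004, 0.995, -0.101], [0.002, -0.101, -0.995], [-1.0, 0.004, -0.002]]
contact_force: [-0.4, -0.1, -0.6]
finger_gap: 0.272
t [ 2.276 -0.01   0.081] r [ 0.014 -0.02  -0.039] clock 18.02 pos [0.4533 0.362  0.341 ] F [-0.45 -0.12 -0.59] gap 0.272 q [27. 28. 76. -0. 77. 33.]
```

```bash
python3 -m crank '[{"tx":0.6,"ty":0,"tz":0.08,"rx":0,"ry":-0.02,"rz":-0.04,"gripper":0},{"tx":1.2,"ty":0,"tz":0.08,"rx":0,"ry":-0.02,"rz":-0.04,"gripper":0},{"tx":1.9,"ty":0,"tz":0.08,"rx":0,"ry":-0.02,"rz":-0.04,"gripper":0},{"tx":2.27,"ty":0,"tz":0.08,"rx":0,"ry":-0.02,"rz":-0.04,"gripper":0},{"tx":2.27,"ty":0,"tz":0.08,"rx":0,"ry":-0.02,"rz":-0.04,"gripper":0}]'; python3 v.py .453 .359 .21 -5.9; python3 cap.py scene se 150 80 290 220;python3 cap.py top te 130 130 270 230
```

```text
clock: 18.43
ee_pos: [0.4527, 0.3585, 0.2473]
orientation: [[-0.006, 0.995, -0.102], [-0.003, -0.102, -0.995], [-1.0, -0.005, 0.004]]
contact_force: [-0.2, 0.0, -0.6]
finger_gap: 0.272
t [ 0.933  0.011 -0.016] r [0.01  0.038 0.05 ] clock 18.43 pos [0.4527 0.3585 0.2473] F [-0.16  0.05 -0.57] gap 0.272 q [27. 33. 83. -0. 64. 32.]
scale 4.285714285714286
scale 5.714285714285714
```

View pics/se.png

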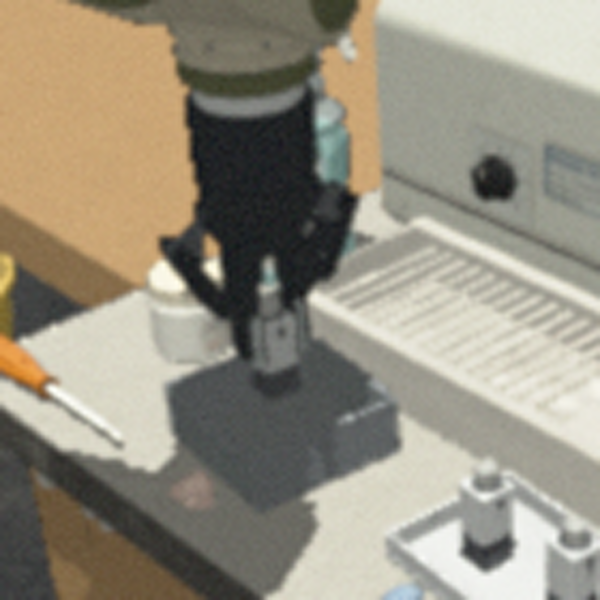

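Centred over the box. Lower.

```bash
python3 -m crank '[{"tx":0.4,"ty":0,"tz":0,"rx":0,"ry":0.03,"rz":0.05,"gripper":0},{"tx":0.75,"ty":0,"tz":0,"rx":0,"ry":0.03,"rz":0.05,"gripper":0},{"tx":0.98,"ty":0,"tz":0,"rx":0,"ry":0.03,"rz":0.05,"gripper":0},{"tx":0.98,"ty":0,"tz":0,"rx":0,"ry":0.03,"rz":0.05,"gripper":0},{"tx":0.98,"ty":0,"tz":0,"rx":0,"ry":0.03,"rz":0.05,"gripper":0}]'; python3 v.py .453 .359 .203 -5.9
```

```text
clock: 18.95
ee_pos: [0.4537, 0.359, 0.2126]
orientation: [[0.007, 0.995, -0.102], [0.003, -0.102, -0.995], [-1.0, 0.006, -0.003]]
contact_force: [0.4, 0.3, -0.3]
finger_gap: 0.27
t [ 0.24  -0.019  0.003] r [ 0.01  -0.032 -0.06 ] clock 18.95 pos [0.4537 0.359  0.2126] F [ 0.37  0.26 -0.32] gap 0.27 q [27. 36. 85. -0. 59. 32.]
```

```bash
python3 -m crank '[{"tx":0.08,"ty":0,"tz":0,"rx":0,"ry":-0.03,"rz":-0.06,"gripper":0},{"tx":0.19,"ty":0,"tz":0,"rx":0,"ry":-0.03,"rz":-0.06,"gripper":0},{"tx":0.19,"ty":0,"tz":0,"rx":0,"ry":-0.03,"rz":-0.06,"gripper":0},{"tx":0.19,"ty":0,"tz":0,"rx":0,"ry":-0.03,"rz":-0.06,"gripper":0}]';python3 -m crank '[{"tx":0.02,"ty":0,"tz":0,"rx":0,"ry":0,"rz":0,"gripper":0},{"tx":0.03,"ty":0,"tz":0,"rx":0,"ry":0,"rz":0,"gripper":0},{"tx":0.03,"ty":0,"tz":0,"rx":0,"ry":0,"rz":0,"gripper":0}]'
```

```text
clock: 19.28
ee_pos: [0.4538, 0.359, 0.2051]
orientation: [[-0.0, 0.995, -0.102], [0.0, -0.102, -0.995], [-1.0, -0.0, -0.0]]
contact_force: [0.2, -0.1, -1.2]
finger_gap: 0.269
clock: 19.53
ee_pos: [0.4538, 0.359, 0.2039]
orientation: [[0.0, 0.995, -0.102], [0.0, -0.102, -0.995], [-1.0, 0.0, -0.0]]
contact_force: [0.3, -0.6, -0.9]
finger_gap: 0.271
```

```bash
python3 -m crank '[{"tx":0.02,"ty":0,"tz":0,"rx":0,"ry":0,"rz":0,"gripper":0},{"tx":0.03,"ty":0,"tz":0,"rx":0,"ry":0,"rz":0,"gripper":0},{"tx":0.03,"ty":0,"tz":0,"rx":0,"ry":0,"rz":0,"gripper":0}]'
```

```text
clock: 19.78
ee_pos: [0.4538, 0.359, 0.2026]
orientation: [[-0.0, 0.995, -0.102], [0.0, -0.102, -0.995], [-1.0, -0.0, -0.0]]
contact_force: [0.1, -0.7, -0.7]
finger_gap: 0.271
```

```bash
python3 -m crank '[{"tx":0.03,"ty":0,"tz":0,"rx":0,"ry":0,"rz":0,"gripper":0},{"tx":0.035,"ty":0,"tz":0,"rx":0,"ry":0,"rz":0,"gripper":0},{"tx":0.035,"ty":0,"tz":0,"rx":0,"ry":0,"rz":0,"gripper":0}]'
```

```text
clock: 20.03
ee_pos: [0.4538, 0.359, 0.202]
orientation: [[0.001, 0.995, -0.102], [0.0, -0.102, -0.995], [-1.0, 0.001, -0.0]]
contact_force: [-2.2, -0.9, 6.1]
finger_gap: 0.269
```

Contact. Release and retreat.

```bash
python3 -m crank '[{"tx":0,"ty":0.0,"tz":0,"rx":0,"ry":0,"rz":0,"gripper":0.28},{"tx":0,"ty":0.0,"tz":0,"rx":0,"ry":0,"rz":0,"gripper":0.4},{"tx":0,"ty":0.0,"tz":0,"rx":0,"ry":0,"rz":0,"gripper":0.5},{"tx":0,"ty":0.0,"tz":0,"rx":0,"ry":0,"rz":0,"gripper":0.5}]';python3 -m crank '[{"tx":-0.4,"ty":0.0,"tz":0,"rx":0,"ry":0,"rz":0,"gripper":0.5},{"tx":-1,"ty":0.0,"tz":0,"rx":0,"ry":0,"rz":0,"gripper":0.5},{"tx":-1.8,"ty":0.0,"tz":0,"rx":0,"ry":0,"rz":0,"gripper":0.5},{"tx":-2.6,"ty":0.0,"tz":0,"rx":0,"ry":0,"rz":0,"gripper":0.5},{"tx":-3.4,"ty":0.0,"tz":0,"rx":0,"ry":0,"rz":0,"gripper":0.5}]';python3 -m crank '[{"tx":-0.8,"ty":-1,"tz":0,"rx":0,"ry":0,"rz":0,"gripper":0.5},{"tx":-1.2,"ty":-2,"tz":0,"rx":0,"ry":0,"rz":0,"gripper":0.5},{"tx":-1.4,"ty":-3,"tz":0,"rx":0,"ry":0,"rz":0,"gripper":0.5},{"tx":-1.4,"ty":-4,"tz":0,"rx":0,"ry":0,"rz":0,"gripper":0.5},{"tx":-1.4,"ty":-4,"tz":0,"rx":0,"ry":0,"rz":0,"gripper":0.5}]';python3 cap.py scene sf 170 130 370 280;python3 cap.py top tf 150 120 400 240
```

```text
clock: 20.37
ee_pos: [0.4538, 0.359, 0.2019]
orientation: [[0.001, 0.995, -0.102], [0.0, -0.102, -0.995], [-1.0, 0.001, -0.0]]
contact_force: [1.2, -0.3, 0.6]
finger_gap: 0.501
clock: 20.78
ee_pos: [0.4535, 0.3589, 0.3393]
orientation: [[0.0, 0.995, -0.102], [0.0, -0.102, -0.995], [-1.0, 0.0, -0.0]]
contact_force: [0.4, 0.3, -0.4]
finger_gap: 0.497
clock: 21.2
ee_pos: [0.2896, 0.3751, 0.3963]
orientation: [[-0.0, 0.995, -0.099], [0.001, -0.099, -0.995], [-1.0, -0.0, -0.001]]
contact_force: [1.4, 1.8, 0.7]
finger_gap: 0.502
scale 4.0
scale 3.2
```

View pics/sf.png

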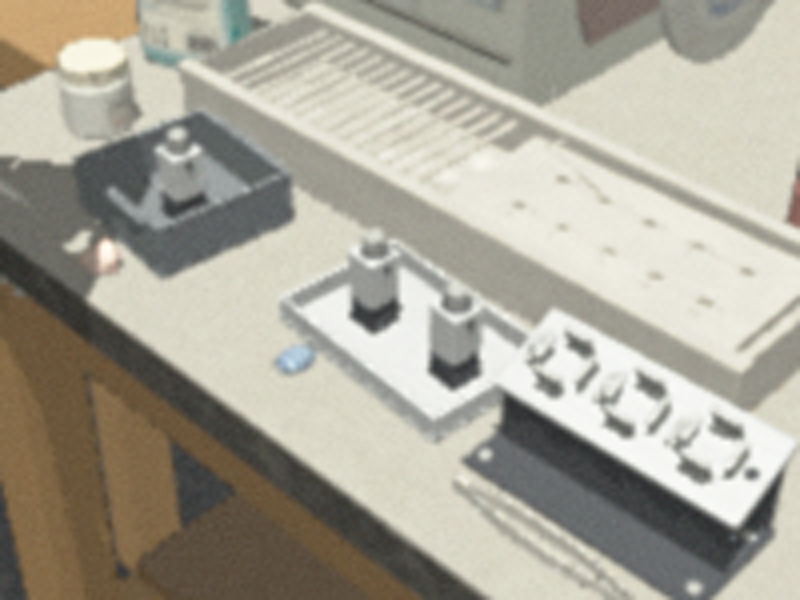

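View pics/tf.png

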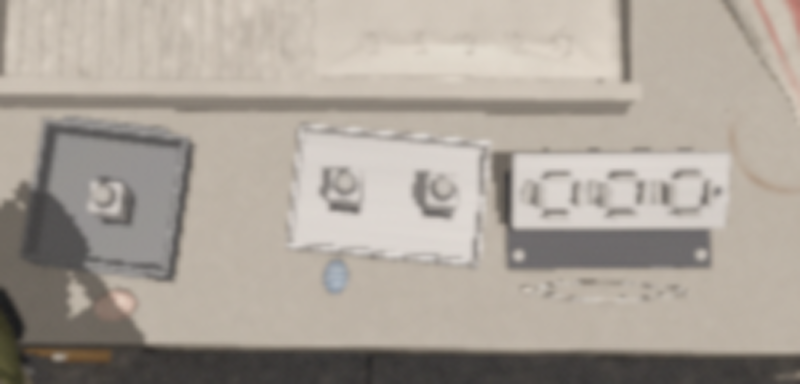

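```bash
python3 -m crank '[{"tx":0,"ty":0,"tz":0,"rx":0,"ry":0,"rz":0,"gripper":0.5},{"tx":0,"ty":0,"tz":0,"rx":0,"ry":0,"rz":0,"gripper":0.5},{"tx":0,"ty":0,"tz":0,"rx":0,"ry":0,"rz":0,"gripper":0.5}]'; python3 -c "
from station import ctrl
print(ctrl.job_done())"
```

```text
clock: 21.55
ee_pos: [0.2939, 0.3753, 0.3954]
orientation: [[0.001, 0.995, -0.1], [0.0, -0.1, -0.995], [-1.0, 0.0, -0.0]]
contact_force: [0.0, -0.6, 0.0]
finger_gap: 0.5
the job is handed in; nothing more can be done
None
```

The job is done and handed in at 21.6 s. I pressed the pins in their clips, from left to right, about 7 to 8 mm of their 10 mm travel:

| Clip | Force at that depth | Result | Now in |
|---|---|---|---|
| Left | about 11.3 N | stiff | deep grey box |
| Middle | about 3 N | weak | flat aluminium tray |
| Right | about 3 N | weak | flat aluminium tray |

I then pulled the plungers straight out along their axes and stood them upright: the two weak ones in the tray first, then the stiff one in the box.

The last scene and top pictures show one plunger standing in the box, two standing in the tray, and all three clips empty. The tweezers and both stones look unmoved, and the arm was clear of everything at hand-in. No final check failed. Position estimates from the scene camera differed by up to about 8 mm from the other two cameras, so I relied on the wrist and top cameras and on feeling for contact.

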